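Wind up the pan magazine, peel off the clinging top pan and offer it to its stand

TASK

Wind the magazine's handwheel one full turn clockwise (seen from above) so that the stack of nested pans comes up by one pan. The nested pans cling to one another by their rubber corner pads: peel the top pan off by lifting one corner a good two centimetres while the opposite corner stays down, leaving the other pans nested in the magazine. Then carry it to the angle-steel stand and finish while still holding it in the gripper: level, centred and square over the stand's opening, a few centimetres above it and touching nothing else, ready to be lowered in.

Things in the scene. Friction and masses are not known exactly. Their poses are not given: they have to be found in the camera images.
- crank (a joint): handwheel on top of the magazine's screw column (upright axis): angle in rad, 0 at start, grows clockwise seen from above; end stop at 6.40, just past one full turn (6.28 rad, lifts the stack 20 mm). It stays where it is left. Friction about 0.10 N m: 2 to 5 N at the knob. At 0 the knob is on the side away from the pans
- knob_mid (a point): middle of the handwheel's upright black knob, a round handle 20 mm in diameter, 42 mm tall (21 mm above and below this point), spinning freely on its pin; it stands on the wheel's rim 45 mm from the wheel's axis; the rim is 103 mm over all, its top 23 mm below this point
- crank_axis (a point): fixed point on the handwheel's upright axis, at the height of the knob's middle (178 mm above the bench); 115 mm from the centre of the pan stack
- magazine: bench magazine, fixed: steel base with four blue bent corner guides, 119 mm high, 3 mm outside the pans, and a screw column with handwheel on its -x side. Guide tops are 1 mm above pan_top's rim before winding, 19 mm below it after a full turn. Origin: on the bench under the stack's centre; y along the pans' long sides
- pan_top: topmost of four bare aluminium pans, 110 (x) x 150 (y) x 34 mm, 120 g, cut corners. Origin: centre of the floor's underside; z up. A turned-down rim runs all round, 8 mm wide, 14 mm high, flat upright faces, its top 34 mm above the origin; inside it the wall slopes in to the floor. At 45 degree corners a gripper can close across the rim (one finger inside) along corner-to-middle
- corner_a (a point): top of pan_top's rim, middle of its -x +y corner cut at 45 degrees, centred across the 8 mm rim width (pan frame: -38.2, 58.2, 34 mm); the straight rim here is 40 mm long outside, 33 mm inside
- corner_b (a point): the same on the -x -y corner (-38.2, -58.2, 34 mm)
- corner_c (a point): the same on the +x -y corner (38.2, -58.2, 34 mm)
- corner_d (a point): the same on the +x +y corner (38.2, 58.2, 34 mm)
- pan_second: second pan, equal to pan_top and nested 20 mm below it. At corners its rim top is 6 mm below pan_top's rim's lower edge (only small tabs amid the sides, 6 mm high, rest on it). Inside each corner a hidden sprung rubber pad of pan_top clings to this pan's wall with a few newtons and lets go after about 6 mm of lift there; this pan clings alike to the third
- pan_third (a point): origin (centre of the floor's underside) of the third pan, equal again, 20 mm below pan_second; it and the fourth are pinned on the lift and rise with it
- stand_top (a point): centre of the opening of the dark welded angle-steel stand, at its flat top, 62 mm above the bench. The stand is fixed, 132 (x) x 172 (y) mm outside, opening 100 x 140 mm; y along its long sides
- stand: the same stand: origin on the bench under its centre. A tall gas cylinder stands left of it near x 0.43, y 0.01 (0.1 m radius, regulator to y -0.08): an arm reaching for the stand's left end passes close to it, so hold the pan by its right near corner_b there
- clamp_bay: black C-clamp lying on the bench, bystander

How it is judged:
On the way, in this order (a step that is already met when the one before it is completed fails the run):
1. the handwheel has been wound one full turn, so that the stack stands one pan higher (value of joint crank above 6 rad), for 0.2 s.
2. the top pan is peeled: it stands tilted by at least 6 degrees while one of its corners is still down in the nest (angle between pan_top's own z axis and vertical above 0.105 rad and z of any of corner_a, corner_b, corner_c, corner_d in the frame of pan_second below 0.064 m and horizontal distance between pan_top and pan_second below 0.04 m), for 0.05 s.
3. the top pan is off the stack, the second pan still nested (z of pan_top in the frame of pan_second above 0.06 m and contact force between pan_top and pan_second below 0.05 N and distance between pan_second and pan_third below 0.026 m), for 0.1 s.
At the end, for the whole second after the job is handed in: Gripper holds the top pan still, level within 8 deg, centred over the stand within 25 mm, square within 10 deg (either way round), underside 10-120 mm above the stand top, not touching it; handwheel over 6.0 rad; second pan still nested in the third, level, within 12 mm of centre (horizontal distance between pan_top and stand_top below 0.025 m and z of pan_top in the frame of stand_top between 0.01 and 0.12 m and angle between the y axis of pan_top and the y axis of stand, either way round below 0.18 rad and angle between pan_top's own z axis and vertical below 0.14 rad and linear speed of pan_top below 0.02 m/s and contact force between pan_top and the fingers above 1 N and contact force between pan_top and stand below 0.05 N and value of joint crank above 6 rad and distance between pan_second and pan_third below 0.024 m and horizontal distance between pan_second and magazine below 0.012 m and angle between pan_second's own z axis and vertical below 0.05 rad); the arm keeps its last pose, push and grip.
It fails at once if the second pan is pulled out of the stack (z of pan_second in the frame of pan_third above 0.032 m).
It fails at once if the C-clamp is knocked away (distance of clamp_bay from where it was at the start of the episode above 0.03 m).
It also fails if it takes over 61 s, if anything falls off the work surface, if the arm or the gripper's body presses on something with over 40 N, if the wrist force passes 120 N, or if a joint passes its speed limit or range.

ROBOT

A 6-joint arm with a two-finger parallel gripper is mounted at the origin on a cart in front of the work surface, level with it; the furniture and walls round the work are solid. World frame = base frame: x ahead of the robot, y to its left, z up, the work surface at z = 0. Lengths are in m, angles in rad, forces in N, time in s.
With the tool pointing down it reaches from about 0.225 to 0.725 m from the base axis. Payload 3.1 kg.
Tool frame: the origin (TCP) lies on the centre line of the jaws, within the pads' length; the fingertips stand 19 mm ahead of it and the grasp point (between the pads) is the TCP; x points along the fingers, z is the direction in which the jaws open and shut, and the axes are right-handed (so a half turn about x gives the same grasp; the last joint's range is limited). The gripper opens to 85 mm and grips with 20 to 120 N. Pads are 22 mm wide; open, the fingers measure 114 mm over their backs; the gripper's body (76 mm by 85 mm) begins 54 mm behind the grasp point. The pads swing forward as they close: fully open they stand 13 mm farther back than shut.
Start: joints at [-1.235, 0.048, 0.099, 1.622, 0, 1.443], TCP at [0.235, -0.47, 0.25] pointing down, gripper open.
Joint ranges: [-2.91, 2.91], [-0.99, 1.94], [-1.21, 1.42], [-2.12, 2.29], [-1.49, 1.47], [-3.14, 3.14]. Speed limits (rad/s): [2.79, 2.79, 3.14, 3.14, 3.14, 3.14].

INTERFACE

Orientations are given as a unit quaternion [x, y, z, w].
In Python, from bench import sense, get_image, job_done gives the robot as it stands.
- The arm moves only by the tool carry_out, never from a script. Its argument "targets" is a list of rows, each an object of numbers: "fingers": the finger opening in cm, from 0 to 8.54; "tx", "ty", "tz": the shift along the world's x, y, z in cm; "roll": the turn about the world's z in degrees. A call has 1 to 5 rows; each row shifts and turns the commanded pose from where the row before left it; what a row does not reach is not made up. A row lasts 1/10 s, in which the tool goes at most 50 mm and 8.59 degrees, less where a joint would pass 70% of its speed; a pose out of reach is approached as far as the arm can. A call with a gripper value outside its range is refused whole. The fingers move at their own pace and stop on an object; the grip force is fixed at half the most. Time passes only in rows, so rows that do not move let the fingers close. It gives the time, the measured TCP pose, the force and the opening at its end, in the units of the state.
- sense(): the state, without advancing time (a new reading comes with each control period).
- get_image(name): name is "scene" or "side" or "wrist"; returns a dict with "color" (384x512x3 uint8, red, green, blue), "depth" (384x512 float32, m along the optical axis (not along the pixel's ray), 0 where there is no reading), "fovy" (degrees; the focal length in pixels is half the picture's height over the tangent of half this angle, whatever the lens; pixels are square), "cx", "cy" (the principal point, pixels), "view" (4x4, takes a point from world to camera coordinates). Camera axes: x right, y up, looking along -z (the intrinsics and any distortion apply to the point x, -y, -z); pixel columns grow to the right and rows downward; lengths in m; the calibration is good to about 2 mm. A picture is of the moment at which its call begins.
- job_done(): hands the job in, once; it reports no verdict.
The state is a dict: "time": time; "joints": joint angles; "joint_velocities": joint speeds; "effort": joint torques, N m; "position": TCP position; "eef_rot": TCP orientation; "force": force on the tool from outside, world axes, zero at the start; "moment": the same for the moment, N m; "finger_gap": finger opening in m.
Only numpy, scipy, OpenCV 4.12 (cv2) and the standard library are available. Lean on these libraries where they do the work, as an engineer would, in place of code of your own. Each camera call takes 0.05 s, during which the arm holds its last target.

## Working session

There is one attempt and no reset: what is moved stays moved. The work goes in short steps, Python scripts to look and compute and a tool call to move; the robot and the scene stay as the last step left them, time stands still between calls to the robot, and variables do not carry over. Pictures are saved under pics/ and viewed, and the job is handed in when it is done.

Besides the shell and the picture viewer there is one more tool, called after "Call:" by a JSON object that holds its "fn" and its "kwargs", one argument or row to a line. carry_out: Moves the arm, as the interface text tells. Its arguments: {"type":"object","properties":{"targets":{"type":"array"}},"required":["targets"]}

```bash
mkdir -p pics; ls
cat > h.py <<'E'
import numpy as np, cv2
from bench import sense, get_image, job_done
def grab(n,tag):
    im=get_image(n); cv2.imwrite(f'pics/{tag}.png',im['color'][:,:,::-1]); np.savez(f'pics/{tag}.npz',**im); return im
def load(tag): return dict(np.load(f'pics/{tag}.npz'))
def cloud(im):
    d=im['depth']; H,W=d.shape; f=H/2/np.tan(np.radians(float(im['fovy']))/2)
    v,u=np.mgrid[:H,:W]
    P=np.stack([(u-im['cx'])/f*d,-(v-im['cy'])/f*d,-d,np.ones_like(d)],-1)
    return (P@np.linalg.inv(im['view']).T)[...,:3]
def proj(im,p):
    H=im['depth'].shape[0]; f=H/2/np.tan(np.radians(float(im['fovy']))/2)
    c=im['view']@np.append(p,1); return np.array([im['cx']+f*c[0]/-c[2], im['cy']-f*c[1]/-c[2]])
def ray(im,u,v,z):
    H=im['depth'].shape[0]; f=H/2/np.tan(np.radians(float(im['fovy']))/2)
    T=np.linalg.inv(im['view']); o=T[:3,3]; d=T[:3,:3]@np.array([(u-im['cx'])/f,-(v-im['cy'])/f,-1])
    return o+d*(z-o[2])/d[2]
E
python3 - <<'E'
from h import *
s=sense(); print(s)
for n in ['scene','side','wrist']:
    im=grab(n,n+'0'); print(n,{k:im[k] for k in im if k not in('color','depth','view')}, np.linalg.inv(im['view']).round(3).tolist())
E
```

```text
pics
{'time': 0.0, 'joints': array([-1.23479324e+00,  4.87467028e-02,  9.75450748e-02,  1.62201219e+00,
       -1.02510813e-05,  1.44299035e+00]), 'joint_velocities': array([-6.19793767e-04, -9.79014913e-04,  7.53684703e-05,  1.48619963e-04,
        7.01283338e-04,  8.11511975e-04]), 'effort': array([ 4.95481595e-05, -3.38786244e+01,  3.20013320e+01,  2.04132852e-02,
       -2.08911720e-04,  1.13996339e-05]), 'position': array([ 0.23465011, -0.46898354,  0.24909278]), 'eef_rot': array([ 0.37223469,  0.60219671, -0.37116372,  0.60086434]), 'force': array([0.25451478, 0.71091535, 0.36482873]), 'moment': array([-0.02261147,  0.01431419, -0.02596578]), 'finger_gap': 0.08544072664542625}
scene {'fovy': 54.67715090990573, 'cx': 250.53178487226918, 'cy': 196.05763045918454} [[0.393, 0.628, -0.672, -0.081], [-0.919, 0.271, -0.285, -0.593], [0.004, 0.729, 0.684, 0.705], [0.0, 0.0, 0.0, 1.0]]
side {'fovy': 43.86563566005899, 'cx': 251.291602700679, 'cy': 189.36353507017597} [[0.845, 0.328, -0.423, 0.018], [-0.535, 0.494, -0.685, -1.09], [-0.016, 0.805, 0.592, 0.794], [0.0, 0.0, 0.0, 1.0]]
wrist {'fovy': 64.29862040122302, 'cx': 256.31948568150216, 'cy': 192.8343459372988} [[0.447, 0.856, 0.261, 0.301], [-0.894, 0.429, 0.127, -0.436], [-0.003, -0.29, 0.957, 0.373], [0.0, 0.0, 0.0, 1.0]]
```

View pics/scene0.png

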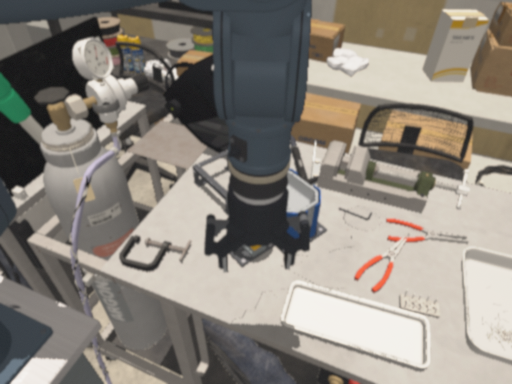

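View pics/side0.png

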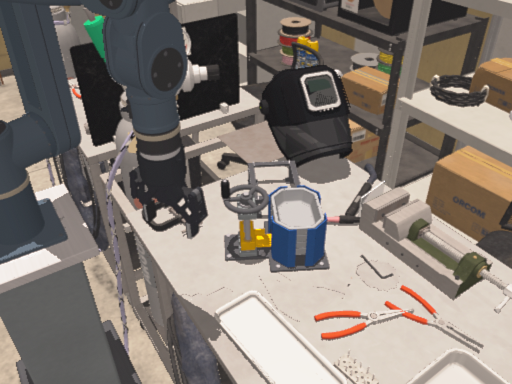

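View pics/wrist0.png

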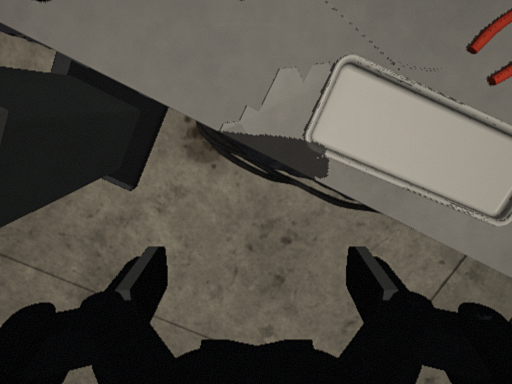

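The side view shows the handwheel at about (245,198), its knob at (226,187), the blue magazine with its pan at (297,212), and the stand behind it at (272,178). In the scene view the gripper hides the magazine, and the clamp is at (150,250). I'll measure these with depth and rays.

Run:
```python
from h import *
im=load('side0'); P=cloud(im)
c=im['color'].astype(int); 
cv2.imwrite('pics/sidecrop.png',cv2.resize(im['color'][140:290,200:350,::-1],None,fx=4,fy=4,interpolation=cv2.INTER_CUBIC))
for n in ['scene0','side0']:
    im=load(n);P=cloud(im);c=im['color'].astype(int)
    blue=(c[...,2]>c[...,0]+50)&(c[...,2]>90)
    q=P[blue]; q=q[(q[:,2]>0.02)&(q[:,2]<.2)&(q[:,0]<.8)]
    print(n,len(q),np.percentile(q,[1,5,50,95,99],axis=0).round(3).tolist())
im=load('side0');P=cloud(im)
m=(abs(P[...,2]-0.062)<.006)&(P[...,0]>.2)&(P[...,0]<.75)&(abs(P[...,1]+.2)<.3)
v,u=np.nonzero(m); 
vis=np.zeros((384,512,3),np.uint8);vis[...]=im['color'][:,:,::-1]
for z,col in((.062,(0,0,255)),(.118,(0,255,0)),(.155,(255,0,255)),(.199,(0,255,255))):
    vis[(abs(P[...,2]-z)<.004)&(P[...,0]>.2)&(P[...,0]<.8)]=col
cv2.imwrite('pics/vis.png',cv2.resize(vis[120:300,180:400],None,fx=3.5,fy=3.3,interpolation=cv2.INTER_NEAREST))
```

```text
scene0 172 [[0.479, -0.501, 0.023], [0.48, -0.5, 0.029], [0.525, -0.496, 0.067], [0.557, -0.45, 0.118], [0.582, -0.446, 0.119]]
side0 1479 [[0.476, -0.505, 0.021], [0.477, -0.504, 0.026], [0.499, -0.479, 0.076], [0.574, -0.368, 0.118], [0.624, -0.342, 0.12]]
```

View pics/sidecrop.png

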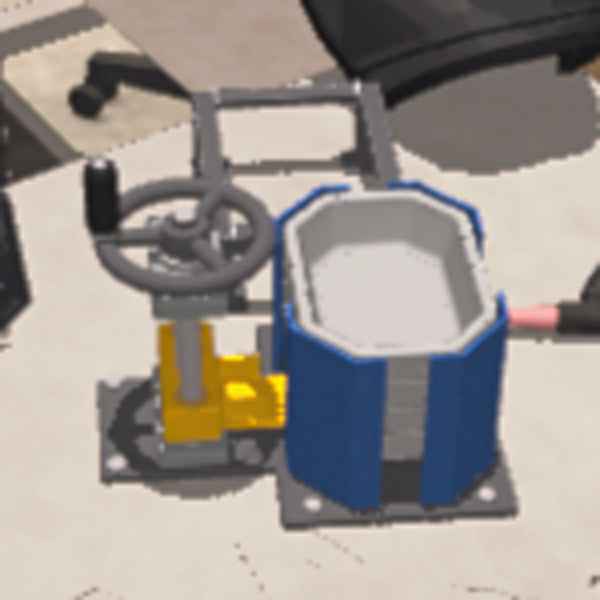

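View pics/vis.png

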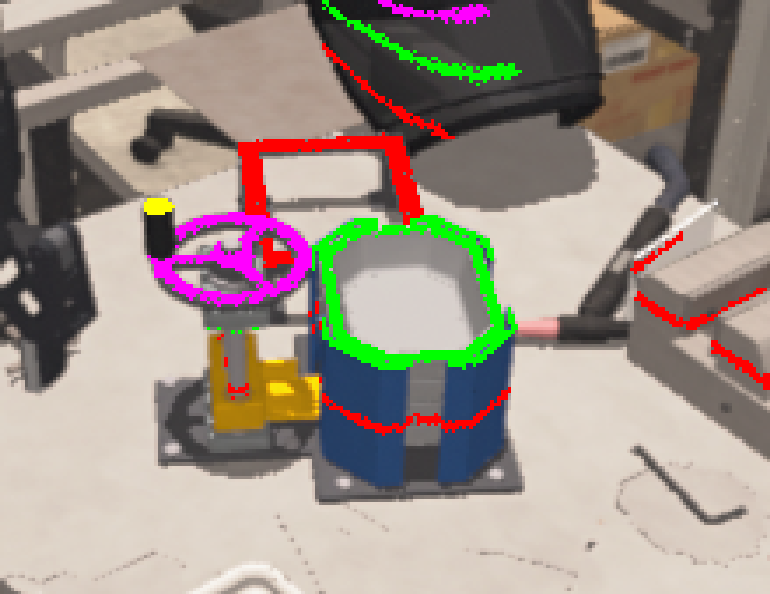

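The overlay matches the given heights: knob top 0.199, wheel rim 0.155, pan rim 0.118, stand top 0.062. Next I'll fit the shapes.

Run:
```python
from h import *
im=load('side0');P=cloud(im);c=im['color'].astype(int)
roi=np.zeros(P.shape[:2],bool); roi[120:300,190:350]=1
x,y,z=P[...,0],P[...,1],P[...,2]
near=roi&(x>.25)&(x<.75)&(y<0)
k=near&(z>.192)&(z<.206)&(x<.47); q=P[k]; print('knobtop',len(q),q.mean(0).round(4),q.min(0).round(3),q.max(0).round(3))
w=near&(z>.148)&(z<.160)&(x<.49); q=P[w]; 
print('wheel z',np.median(q[:,2]), cv2.minEnclosingCircle((q[:,:2]*1000).astype(np.float32)), np.percentile(q,[1,99],axis=0).round(4).tolist())
gray=(abs(c[...,0]-c[...,2])<35)
r=near&(z>.114)&(z<.123)&gray&(x>.46); q=P[r]
print('pan rim',len(q),np.median(q[:,2]),cv2.minAreaRect((q[:,:2]*1000).astype(np.float32)))
st=near&(abs(z-.062)<.004)&(y>-.34); st[:, :]&=True; q=P[st]; print('stand',len(q),np.percentile(q,[1,50,99],axis=0).round(4).tolist(),cv2.minAreaRect((q[:,:2]*1000).astype(np.float32)))
for n in['scene0']:
    im=load(n);P=cloud(im);x,y,z=P[...,0],P[...,1],P[...,2]
    st=(abs(z-.062)<.005)&(x>.3)&(x<.7)&(y>-.4)&(y<0.05)
    v,u=np.nonzero(st);print(n,len(u),np.percentile(P[st],[1,50,99],axis=0).round(4).tolist())
    vis=im['color'][:,:,::-1].copy();vis[st]=(0,0,255);cv2.imwrite('pics/vis2.png',cv2.resize(vis[130:290,100:350],None,fx=3,fy=3,interpolation=cv2.INTER_NEAREST))
```

```text
knobtop 50 [ 0.4103 -0.3471  0.1968] [ 0.402 -0.355  0.192] [ 0.42  -0.337  0.202]
wheel z 0.15243109774291674 ((449.96246337890625, -365.4449157714844), 52.9085693359375) [[0.4019, -0.4156, 0.1481], [0.4894, -0.319, 0.1584]]
pan rim 574 0.1169878592487894 ((640.523681640625, -272.26806640625), (497.369873046875, 117.17860412597656), 60.23374938964844)
stand 559 [[0.5311, -0.2942, 0.0581], [0.659, -0.1914, 0.0612], [0.7476, -0.0515, 0.0657]] ((627.43310546875, -215.59873962402344), (420.7981262207031, 162.66329956054688), 40.15761184692383)
scene0 538 [[0.3032, -0.2641, 0.0574], [0.5657, -0.1644, 0.0607], [0.6928, -0.0326, 0.0667]]
```

View pics/vis2.png

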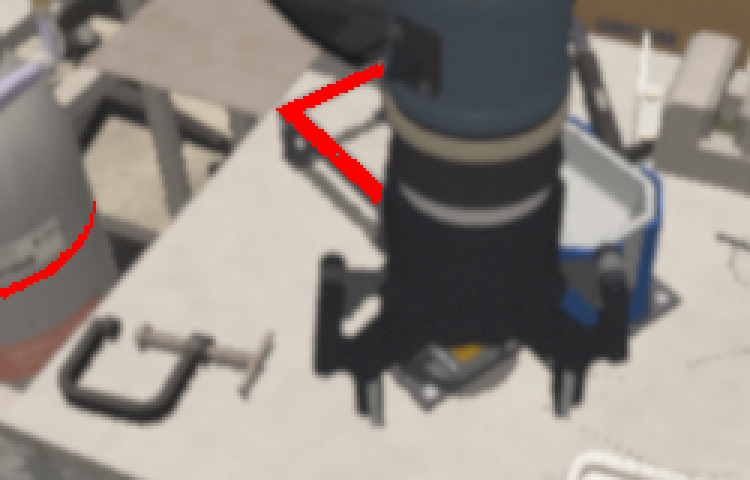

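Run:
```python
from h import *
from scipy.optimize import least_squares
im=load('side0');P=cloud(im);c=im['color'].astype(int)
x,y,z=P[...,0],P[...,1],P[...,2]
def comp(m,seed):
    n,l=cv2.connectedComponents(cv2.dilate(m.astype(np.uint8),np.ones((3,3))))
    return m&(l==l[seed[1],seed[0]])
w=(abs(z-.155)<.005)&(abs(x-.45)<.08)&(abs(y+.365)<.08)
q=P[w]
r=np.hypot(q[:,0]-.45,q[:,1]+.365); q=q[(r>.036)]
f=least_squares(lambda p:np.hypot(q[:,0]-p[0],q[:,1]-p[1])-p[2],[.45,-.365,.045],loss='soft_l1',f_scale=.003);print('wheel fit',f.x.round(4),np.abs(f.fun).mean())
gray=(abs(c[...,0]-c[...,2])<40)
r=(z>.113)&(z<.122)&gray&(abs(x-.555)<.11)&(abs(y+.413)<.11)
q=P[r];print(len(q))
q=q[np.hypot(*(q[:,:2]-[.555,-.413]).T)<.1]
R=cv2.minAreaRect((q[:,:2]*1000).astype(np.float32));print('pan',R,np.median(q[:,2]))
v,u=np.nonzero(r);print(u.min(),u.max(),v.min(),v.max())
st=(abs(z-.062)<.004)&(x>.45)&(x<.75)&(y>-.33)&(y<0)
st=comp(st,(250,162) if st[162,250] else tuple(np.argwhere(st)[0][::-1])); q=P[st]
v,u=np.nonzero(st);print('stand px',u.min(),u.max(),v.min(),v.max(),len(q))
print(cv2.minAreaRect((q[:,:2]*1000).astype(np.float32)))
# lines of stand outer edges
print(np.percentile(q,[1,99],axis=0).round(4).tolist())
np.save('pics/stand.npy',q)
im2=load('scene0');P2=cloud(im2);x,y,z=P2[...,0],P2[...,1],P2[...,2]
st=(abs(z-.062)<.005)&(x>.45)&(x<.75)&(y>-.33)&(y<-.1)
q2=P2[st];v,u=np.nonzero(st)
i=np.argmin(u);print('stand left corner scene',u[i],v[i],q2[i], ray(im2,u[i],v[i],.062))
print(cv2.minAreaRect((q2[:,:2]*1000).astype(np.float32)))
A=np.vstack([q,q2]);print('both',cv2.minAreaRect((A[:,:2]*1000).astype(np.float32)))
cl=(z>.006)&(z<.05)&(x>.2)&(x<.5)&(y>-.32)&(y<-.0)
v,u=np.nonzero(cl);print('clamp',np.percentile(P2[cl],[2,98],axis=0).round(3).tolist(),len(u))
```

```text
wheel fit [ 0.4505 -0.3674  0.0448] 0.002852180466622066
519
pan ((555.3685302734375, -421.0797119140625), (158.878173828125, 116.04417419433594), 61.37970733642578) 0.11668699446855879
271 327 186 231
stand px 272 309 133 161 89
((741.00048828125, -127.53252410888672), (187.42633056640625, 15.3540620803833), 89.56262969970703)
[[0.7343, -0.2162, 0.0581], [0.749, -0.0392, 0.0659]]
stand left corner scene 192 166 [ 0.60123634 -0.12721794  0.05922155] [ 0.59830318 -0.12922312  0.062     ]
((624.8887939453125, -170.75192260742188), (264.1546325683594, 98.90074157714844), 24.985197067260742)
both ((636.9130249023438, -151.42723083496094), (269.24871826171875, 182.70352172851562), 12.102311134338379)
clamp [[0.214, -0.237, 0.007], [0.411, -0.007, 0.048]] 1675
```

Run:
```python
from h import *
im=load('side0');P=cloud(im);x,y,z=P[...,0],P[...,1],P[...,2]
for (u,v) in [(250,164),(265,163),(295,162),(299,180),(252,180),(255,198)]: print('side',u,v,P[v,u].round(4))
im=load('scene0');P=cloud(im)
for (u,v) in [(194,166),(210,159),(225,153),(212,181),(224,194)]: print('scene',u,v,P[v,u].round(4))
s=sense()
from scipy.spatial.transform import Rotation as R
print(R.from_quat(s['eef_rot']).as_matrix().round(3))
```

```text
side 250 164 [ 0.6028 -0.1395  0.0615]
side 265 163 [ 0.6419 -0.1564  0.0598]
side 295 162 [ 0.7466 -0.1584  0.0264]
side 299 180 [ 0.6704 -0.2766  0.061 ]
side 252 180 [ 0.5625 -0.2134  0.066 ]
side 255 198 [ 0.5305 -0.2778  0.0605]
scene 194 166 [ 0.6031 -0.1326  0.0596]
scene 210 159 [ 0.6492 -0.1584  0.0594]
scene 225 153 [ 0.6908 -0.1855  0.0602]
scene 212 181 [-0.0807 -0.5934  0.7052]
scene 224 194 [ 0.533  -0.2597  0.0599]
[[-0.001  0.894  0.447]
 [ 0.002  0.447 -0.894]
 [-1.     0.    -0.002]]
```

Call:
{"fn": "carry_out", "kwargs": {
  "targets": [
    {"tx": 2.5, "ty": 3, "tz": 3, "roll": 8},
    {"tx": 2.5, "ty": 3, "tz": 3, "roll": 8},
    {"tx": 2.5, "ty": 3, "tz": 3},
    {"tx": 2.5, "ty": 3, "tz": 2},
    {}
  ]
}}

```text
schema error: expected keys fingers, tx, ty, tz, roll
```

Call:
{"fn": "carry_out", "kwargs": {
  "targets": [
    {"fingers": 8.54, "tx": 3, "ty": 3, "tz": 3, "roll": 8},
    {"fingers": 8.54, "tx": 3, "ty": 3, "tz": 3, "roll": 8},
    {"fingers": 8.54, "tx": 3, "ty": 2, "tz": 3, "roll": 8},
    {"fingers": 8.54, "tx": 3, "ty": 0, "tz": 3, "roll": 8},
    {"fingers": 8.54, "tx": 2, "ty": 0, "tz": 2, "roll": 8}
  ]
}}

```text
time: 0.65
position: [0.3744, -0.3909, 0.3902]
eef_rot: [0.14, 0.692, -0.141, 0.694]
force: [0.5, -0.4, -0.4]
finger_gap: 0.0856
```

Call:
{"fn": "carry_out", "kwargs": {
  "targets": [
    {"fingers": 8.54, "tx": 2, "ty": 0, "tz": 0, "roll": 8},
    {"fingers": 8.54, "tx": 2, "ty": 0, "tz": 0, "roll": 8},
    {"fingers": 8.54, "tx": 0, "ty": 0, "tz": 0, "roll": 8},
    {"fingers": 8.54, "tx": 0, "ty": 0, "tz": 0, "roll": 8},
    {"fingers": 8.54, "tx": 0, "ty": 0, "tz": 0, "roll": 8}
  ]
}}

```text
time: 1.15
position: [0.4129, -0.3917, 0.3873]
eef_rot: [-0.104, 0.7, 0.104, 0.699]
force: [0.1, 0.0, 0.4]
finger_gap: 0.0851
```

Run:
```python
from h import *
s=sense(); print(s['time'],s['position'],s['joints'].round(3))
for n in ['scene','side','wrist']: im=grab(n,n+'1')
print(np.linalg.inv(im['view']).round(3).tolist())
```

```text
1.15 [ 0.41286429 -0.39170775  0.38733826] [-0.877  0.266  0.626  1.932 -0.     0.398]
[[0.958, -0.273, -0.083, 0.391], [0.285, 0.917, 0.277, -0.32], [0.0, -0.289, 0.957, 0.511], [0.0, 0.0, 0.0, 1.0]]
```

View pics/wrist1.png

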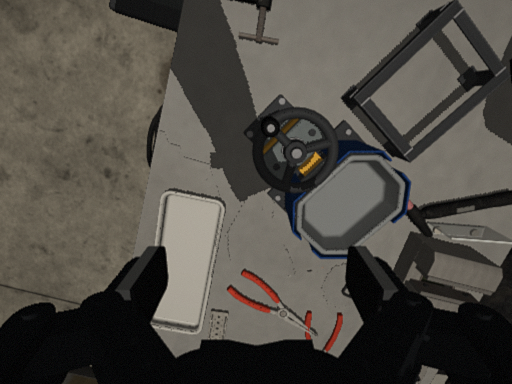

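View pics/scene1.png

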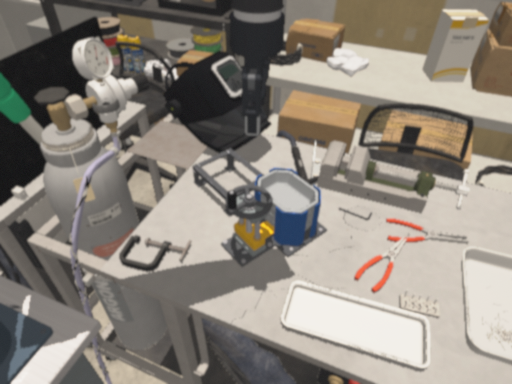

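The wrist picture shows it all: knob (270,128), hub (297,153), pan (352,205), stand (425,80), and the clamp at the top edge (260,20).

```bash
cat > fit.py <<'E'
from h import *
from scipy.optimize import least_squares
def run(t,rim=.118,knob0=(.411,-.347)):
    im=load(t);P=cloud(im);c=im['color'].astype(int);x,y,z=P[...,0],P[...,1],P[...,2]
    dep=im['depth']>0
    q=P[dep&(abs(z-.199)<.006)&(np.hypot(x-knob0[0],y-knob0[1])<.03)]
    if len(q): print(t,'knob',len(q),np.median(q,0).round(4), 'ext',np.ptp(q,0).round(3))
    r=np.hypot(x-.45,y+.366); q=P[dep&(abs(z-.153)<.007)&(r<.06)&(r>.033)]
    if len(q): 
        f=least_squares(lambda p:np.hypot(q[:,0]-p[0],q[:,1]-p[1])-p[2],[.45,-.366,.045],loss='soft_l1',f_scale=.002);print(t,'wheel',len(q),f.x.round(4),'z',np.median(q[:,2]).round(4))
    # pan rim
    gray=(c[...,2]-c[...,0]<30)&(c.sum(-1)>240)
    m=dep&gray&(abs(z-rim)<.006)&(np.hypot(x-.555,y+.42)<.11)
    if m.sum()>50:
        n,l,st,_=cv2.connectedComponentsWithStats(m.astype(np.uint8)); k=1+np.argmax(st[1:,4]); m=l==k
        q=P[m]; R=cv2.minAreaRect((q[:,:2]*1e4).astype(np.float32))
        print(t,'pan',len(q),np.round(np.array(R[0])/1e4,4),np.round(np.array(R[1])/1e4,4),R[2],'z',np.median(q[:,2]).round(4))
    # stand: oriented region
    cc=np.array([.612,-.2365]); a=np.radians(-30); ex=np.array([np.cos(a),np.sin(a)]);ey=np.array([-ex[1],ex[0]])
    dx=(P[...,:2]-cc)@ex; dy=(P[...,:2]-cc)@ey
    m=dep&(abs(z-.061)<.006)&(abs(dx)<.085)&(abs(dy)<.105)
    n,l,st,_=cv2.connectedComponentsWithStats(m.astype(np.uint8)); k=1+np.argmax(st[1:,4]); m=l==k
    q=P[m]; R=cv2.minAreaRect((q[:,:2]*1e4).astype(np.float32))
    print(t,'stand',len(q),np.round(np.array(R[0])/1e4,4),np.round(np.array(R[1])/1e4,4),R[2],'z',np.median(q[:,2]).round(4))
E
python3 -c "
from fit import *
for t in ['side1','scene1','wrist1']: run(t)"
```

```text
side1 knob 47 [ 0.4101 -0.3469  0.1969] ext [0.018 0.018 0.008]
side1 wheel 538 [ 0.4495 -0.3685  0.0449] z 0.1522
side1 pan 532 [ 0.5534 -0.4182] [0.1578 0.1105] 60.83125686645508 z 0.1165
side1 stand 425 [ 0.6301 -0.2147] [0.1312 0.1323] 61.20574188232422 z 0.0612
scene1 knob 55 [ 0.4074 -0.3444  0.1972] ext [0.016 0.018 0.008]
scene1 wheel 544 [ 0.4469 -0.3646  0.0452] z 0.152
scene1 pan 475 [ 0.5542 -0.4191] [0.1576 0.1161] 62.05773162841797 z 0.1161
scene1 stand 620 [ 0.6205 -0.2279] [0.1603 0.1347] 61.89378356933594 z 0.0605
wrist1 knob 290 [ 0.412  -0.3407  0.1986] ext [0.019 0.019 0.009]
wrist1 wheel 2475 [ 0.4508 -0.3616  0.0445] z 0.1534
wrist1 pan 1343 [ 0.5536 -0.4168] [0.1493 0.109 ] 61.914215087890625 z 0.1177
wrist1 stand 5111 [ 0.6192 -0.2322] [0.1733 0.1328] 61.41629409790039 z 0.062
```

Call:
{"fn": "carry_out", "kwargs": {
  "targets": [
    {"fingers": 8.54, "tx": 0, "ty": 2.5, "tz": -4, "roll": 0},
    {"fingers": 8.54, "tx": 0, "ty": 2.4, "tz": -4, "roll": 0},
    {"fingers": 8.54, "tx": 0, "ty": 0, "tz": -4, "roll": 0},
    {"fingers": 8.54, "tx": 0, "ty": 0, "tz": 0, "roll": 0},
    {"fingers": 8.54, "tx": 0, "ty": 0, "tz": 0, "roll": 0}
  ]
}}

```text
time: 1.8
position: [0.412, -0.3424, 0.2675]
eef_rot: [-0.101, 0.7, 0.102, 0.699]
force: [-0.6, -0.2, 0.9]
finger_gap: 0.0857
```

Run:
```python
from fit import *
s=sense(); print(s['time'],s['position'],s['joints'].round(3))
im=grab('wrist','wrist2'); run('wrist2')
```

```text
1.8 [ 0.4119766  -0.34240978  0.26748455] [-0.819  0.084  0.171  1.661 -0.     0.465]
wrist2 knob 611 [ 0.4119 -0.3392  0.1986] ext [0.019 0.019 0.009]
wrist2 wheel 4465 [ 0.4501 -0.3606  0.0444] z 0.1533
wrist2 pan 966 [ 0.5774 -0.3696] [0.0479 0.1131] 71.0438003540039 z 0.1177
wrist2 stand 5804 [ 0.6189 -0.2328] [0.1719 0.1332] 61.61848068237305 z 0.062
```

View pics/wrist2.png

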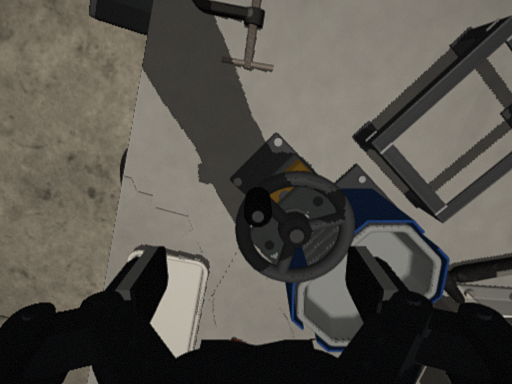

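The knob at (258,210) sits on the jaws' mid-plane (column 256). It measures (0.412, -0.340), so I'll descend and close.

Call:
{"fn": "carry_out", "kwargs": {
  "targets": [
    {"fingers": 8.54, "tx": 0, "ty": 0.1, "tz": -3, "roll": 0},
    {"fingers": 8.54, "tx": 0, "ty": 0, "tz": -3, "roll": 0},
    {"fingers": 8.54, "tx": 0, "ty": 0, "tz": -2.2, "roll": 0},
    {"fingers": 1.5, "tx": 0, "ty": 0, "tz": 0, "roll": 0},
    {"fingers": 1.5, "tx": 0, "ty": 0, "tz": 0, "roll": 0}
  ]
}}

```text
time: 2.35
position: [0.4141, -0.3439, 0.1899]
eef_rot: [-0.103, 0.699, 0.1, 0.701]
force: [0.9, -0.3, 1.0]
finger_gap: 0.059
```

Call:
{"fn": "carry_out", "kwargs": {
  "targets": [
    {"fingers": 1.5, "tx": 0, "ty": 0, "tz": 0, "roll": 0},
    {"fingers": 1.5, "tx": 0, "ty": 0, "tz": 0, "roll": 0},
    {"fingers": 1.5, "tx": 0, "ty": 0, "tz": 0, "roll": 0}
  ]
}}

```text
time: 2.65
position: [0.413, -0.3429, 0.1887]
eef_rot: [-0.103, 0.699, 0.101, 0.7]
force: [-1.7, -0.1, 3.6]
finger_gap: 0.0184
```

Run:
```python
from fit import *
s=sense(); print({k:s[k] for k in('time','position','force','moment','finger_gap')})
im=grab('wrist','wrist3'); im=grab('side','side3')
cv2.imwrite('pics/side3c.png',cv2.resize(im['color'][140:290,180:380,::-1],None,fx=4,fy=4))
```

```text
{'time': 2.65, 'position': array([ 0.41300725, -0.3428777 ,  0.18869173]), 'force': array([-1.69027072, -0.05835223,  3.63097003]), 'moment': array([-0.06191474,  0.32120259, -0.01197026]), 'finger_gap': 0.01843706097118925}
```

View pics/side3c.png

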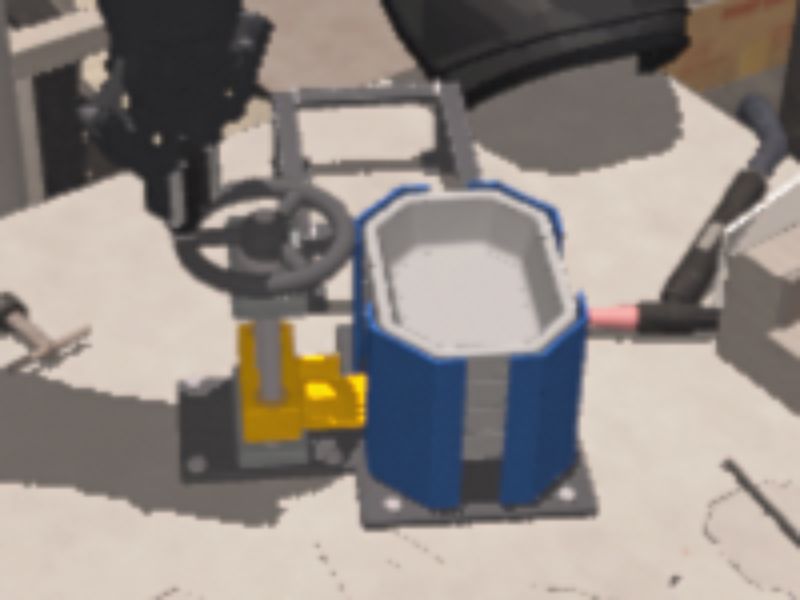

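View pics/wrist3.png

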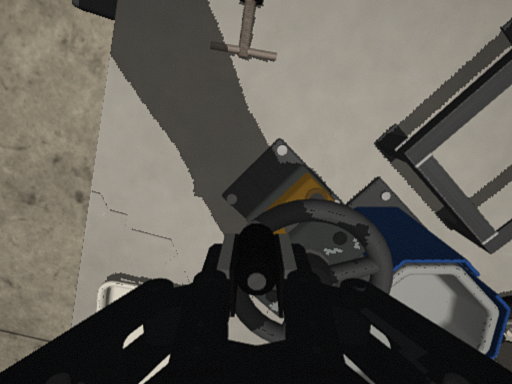

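Run:
```python
import numpy as np
th=np.radians(151.8-np.arange(0,381,20)); p=4.5*np.c_[np.cos(th),np.sin(th)]; p-=p[0]
d=np.diff(p.round(2),axis=0)
for i in range(18): print(20*(i+1),d[i].round(2),(p[i+1]+[41.30,-34.29]).round(2))
```

```text
20 [0.97 1.23] [ 42.27 -33.06]
40 [1.32 0.82] [ 43.59 -32.24]
60 [1.53 0.32] [ 45.12 -31.92]
80 [ 1.55 -0.22] [ 46.67 -32.14]
100 [ 1.38 -0.74] [ 48.05 -32.88]
120 [ 1.04 -1.17] [ 49.09 -34.05]
140 [ 0.58 -1.45] [ 49.67 -35.5 ]
160 [ 0.05 -1.56] [ 49.72 -37.06]
180 [-0.49 -1.48] [ 49.23 -38.54]
200 [-0.96 -1.23] [ 48.27 -39.77]
220 [-1.33 -0.82] [ 46.94 -40.59]
240 [-1.53 -0.32] [ 45.41 -40.91]
260 [-1.55  0.22] [ 43.86 -40.69]
280 [-1.38  0.74] [ 42.48 -39.95]
300 [-1.04  1.16] [ 41.44 -38.79]
320 [-0.58  1.45] [ 40.86 -37.34]
340 [-0.05  1.57] [ 40.81 -35.77]
360 [0.49 1.48] [ 41.3  -34.29]
```

Call:
{"fn": "carry_out", "kwargs": {
  "targets": [
    {"fingers": 1.5, "tx": 0.97, "ty": 1.23, "tz": 0, "roll": 0},
    {"fingers": 1.5, "tx": 1.32, "ty": 0.82, "tz": 0, "roll": 0},
    {"fingers": 1.5, "tx": 1.53, "ty": 0.32, "tz": 0, "roll": 0},
    {"fingers": 1.5, "tx": 1.55, "ty": -0.22, "tz": 0, "roll": 0}
  ]
}}

```text
time: 3.15
position: [0.4657, -0.3213, 0.1886]
eef_rot: [-0.103, 0.701, 0.1, 0.699]
force: [-5.8, -3.3, 6.8]
finger_gap: 0.0186
```

Run:
```python
from fit import *
s=sense(); print({k:s[k] for k in('time','position','force','moment','finger_gap')})
im=grab('side','side4')
cv2.imwrite('pics/side4c.png',cv2.resize(im['color'][140:290,180:380,::-1],None,fx=4,fy=4))
```

```text
{'time': 3.15, 'position': array([ 0.46566628, -0.32133588,  0.1886232 ]), 'force': array([-5.82897831, -3.28112634,  6.82588647]), 'moment': array([-0.8681019 ,  1.35844242, -0.00365441]), 'finger_gap': 0.01857639730823397}
```

View pics/side4c.png

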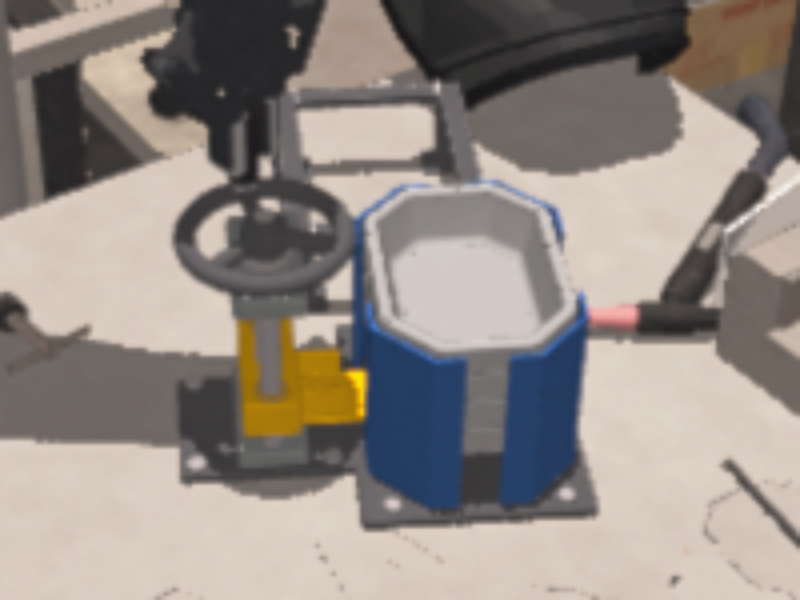

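The wheel has turned, the pan is rising, and the forces are mild. Continuing.

Call:
{"fn": "carry_out", "kwargs": {
  "targets": [
    {"fingers": 1.5, "tx": 1.38, "ty": -0.74, "tz": 0, "roll": 0},
    {"fingers": 1.5, "tx": 1.04, "ty": -1.17, "tz": 0, "roll": 0},
    {"fingers": 1.5, "tx": 0.58, "ty": -1.45, "tz": 0, "roll": 0},
    {"fingers": 1.5, "tx": 0.05, "ty": -1.56, "tz": 0, "roll": 0},
    {"fingers": 1.5, "tx": -0.49, "ty": -1.48, "tz": 0, "roll": 0}
  ]
}}

```text
time: 3.7
position: [0.4935, -0.3833, 0.1887]
eef_rot: [-0.102, 0.698, 0.103, 0.701]
force: [-1.8, 5.0, 7.7]
finger_gap: 0.0181
```

Call:
{"fn": "carry_out", "kwargs": {
  "targets": [
    {"fingers": 1.5, "tx": -0.96, "ty": -1.23, "tz": 0, "roll": 0},
    {"fingers": 1.5, "tx": -1.33, "ty": -0.82, "tz": 0, "roll": 0},
    {"fingers": 1.5, "tx": -1.53, "ty": -0.32, "tz": 0, "roll": 0}
  ]
}}

```text
time: 4.0
position: [0.4567, -0.4094, 0.1887]
eef_rot: [-0.104, 0.697, 0.101, 0.702]
force: [4.4, 1.4, 4.4]
finger_gap: 0.0184
```

Call:
{"fn": "carry_out", "kwargs": {
  "targets": [
    {"fingers": 1.5, "tx": -1.55, "ty": 0.22, "tz": 0, "roll": 0},
    {"fingers": 1.5, "tx": -1.38, "ty": 0.74, "tz": 0, "roll": 0},
    {"fingers": 1.5, "tx": -1.04, "ty": 1.16, "tz": 0, "roll": 0},
    {"fingers": 1.5, "tx": -0.58, "ty": 1.45, "tz": 0, "roll": 0},
    {"fingers": 1.5, "tx": -0.05, "ty": 1.57, "tz": 0, "roll": 0}
  ]
}}

```text
time: 4.5
position: [0.4076, -0.3597, 0.1887]
eef_rot: [-0.104, 0.7, 0.098, 0.7]
force: [0.4, -5.0, 3.0]
finger_gap: 0.0181
```

Call:
{"fn": "carry_out", "kwargs": {
  "targets": [
    {"fingers": 1.5, "tx": 0.24, "ty": 0.8, "tz": 0, "roll": 0},
    {"fingers": 1.5, "tx": 0.27, "ty": 0.68, "tz": 0, "roll": 0},
    {"fingers": 1.5, "tx": 0, "ty": 0, "tz": 0, "roll": 0},
    {"fingers": 1.5, "tx": 0, "ty": 0, "tz": 0, "roll": 0}
  ]
}}

```text
time: 4.9
position: [0.4135, -0.342, 0.1886]
eef_rot: [-0.103, 0.699, 0.101, 0.7]
force: [-1.3, 1.6, 7.4]
finger_gap: 0.0184
```

Run:
```python
from fit import *
s=sense(); print({k:s[k] for k in('time','position','force','moment','finger_gap')})
im=grab('wrist','wrist5')
im=grab('side','side5')
cv2.imwrite('pics/side5c.png',cv2.resize(im['color'][140:290,180:380,::-1],None,fx=4,fy=4))
```

```text
{'time': 4.9, 'position': array([ 0.41351385, -0.34199924,  0.18863005]), 'force': array([-1.28176289,  1.58993876,  7.41158127]), 'moment': array([ 0.24240377,  0.34959745, -0.00130132]), 'finger_gap': 0.01844098545436145}
```

View pics/side5c.png

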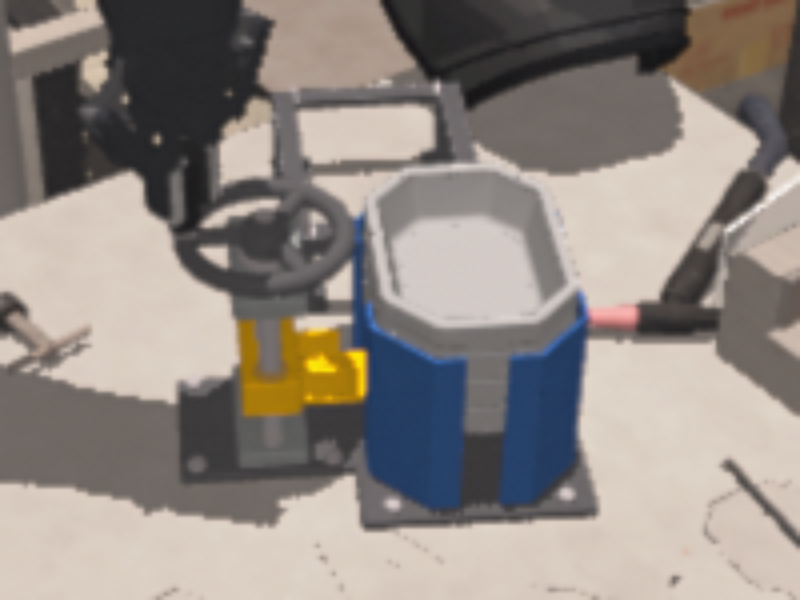

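Call:
{"fn": "carry_out", "kwargs": {
  "targets": [
    {"fingers": 8.54, "tx": 0, "ty": 0, "tz": 0, "roll": 0},
    {"fingers": 8.54, "tx": 0, "ty": 0, "tz": 0, "roll": 0},
    {"fingers": 8.54, "tx": 0, "ty": 0, "tz": 3, "roll": 0},
    {"fingers": 8.54, "tx": 0, "ty": 0, "tz": 4, "roll": 0},
    {"fingers": 8.54, "tx": 1, "ty": -2, "tz": 4, "roll": 0}
  ]
}}

```text
time: 5.5
position: [0.4219, -0.3595, 0.2961]
eef_rot: [-0.101, 0.7, 0.104, 0.699]
force: [1.6, -0.7, 2.3]
finger_gap: 0.0849
```

Call:
{"fn": "carry_out", "kwargs": {
  "targets": [
    {"fingers": 8.54, "tx": 2.5, "ty": -4, "tz": 1, "roll": 0},
    {"fingers": 8.54, "tx": 3, "ty": -4, "tz": 0, "roll": 0},
    {"fingers": 8.54, "tx": 1.5, "ty": -1, "tz": 0, "roll": 0},
    {"fingers": 8.54, "tx": 0, "ty": 0, "tz": 0, "roll": 0}
  ]
}}

```text
time: 5.9
position: [0.4942, -0.4533, 0.3011]
eef_rot: [-0.1, 0.701, 0.104, 0.699]
force: [0.0, 0.2, -0.4]
finger_gap: 0.0853
```

Run:
```python
from fit import *
s=sense(); print({k:s[k] for k in('time','position','force','moment','finger_gap')})
im=grab('wrist','wrist6'); run('wrist6',rim=.138)
im=grab('side','side6'); run('side6',rim=.137); im=grab('scene','scene6'); run('scene6',rim=.137)
```

```text
{'time': 5.9, 'position': array([ 0.49416447, -0.45328517,  0.30112084]), 'force': array([ 0.03137634,  0.15807716, -0.38333043]), 'moment': array([-0.02865857, -0.00290743,  0.00854101]), 'finger_gap': 0.08532707538921398}
wrist6 knob 712 [ 0.4149 -0.3412  0.1987] ext [0.019 0.018 0.01 ]
wrist6 wheel 5469 [ 0.4525 -0.363   0.044 ] z 0.1535
wrist6 pan 2297 [ 0.5566 -0.4113] [0.1366 0.109 ] 61.44480514526367 z 0.1379
wrist6 stand 4245 [ 0.6126 -0.2447] [0.1453 0.1323] 61.59159469604492 z 0.062
side6 knob 45 [ 0.4104 -0.3448  0.1976] ext [0.018 0.018 0.007]
side6 wheel 535 [ 0.4494 -0.3686  0.0449] z 0.1522
side6 pan 601 [ 0.5528 -0.4191] [0.1551 0.1101] 61.594635009765625 z 0.1363
side6 stand 192 [ 0.5895 -0.1761] [0.1156 0.0592] 35.57054138183594 z 0.0613
scene6 knob 57 [ 0.4088 -0.3429  0.1971] ext [0.018 0.017 0.008]
scene6 wheel 546 [ 0.4469 -0.3646  0.0452] z 0.152
scene6 pan 576 [ 0.5506 -0.4185] [0.1517 0.1102] 61.755462646484375 z 0.136
scene6 stand 598 [ 0.6204 -0.2268] [0.1607 0.1334] 61.822242736816406 z 0.0606
```

View pics/wrist6.png

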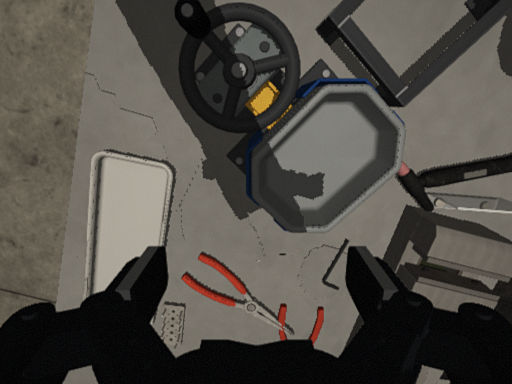

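Run:
```python
from h import *
im=load('wrist6');P=cloud(im);x,y,z=P[...,0],P[...,1],P[...,2]
m=(im['depth']>0)&(abs(z-.138)<.005)&(np.hypot(x-.555,y+.418)<.11)
q=P[m]
a=np.radians(-28.3);ex=np.array([np.cos(a),np.sin(a)]);ey=np.array([-ex[1],ex[0]])
X=q[:,:2]@ex;Y=q[:,:2]@ey;D=(X+Y)/2**.5;E=(X-Y)/2**.5
for n,v in(('X',X),('Y',Y),('D',D),('E',E)): print(n,np.percentile(v,[.2,.5,2,98,99.5,99.8]).round(4), np.ptp(v).round(4))
cX=(np.percentile(X,.3)+np.percentile(X,99.7))/2;cY=(np.percentile(Y,.3)+np.percentile(Y,99.7))/2
c=cX*ex+cY*ey;print('centre',c, 'b',c-.0382*ex-.0582*ey)
dmin=np.percentile(D,.3); s=D<dmin+.008; e=E[s];print('cut b: E mid',e.min(),e.max(),s.sum()); 
d=dmin+.004;em=(e.min()+e.max())/2; f=(ex+ey)/2**.5;g=(ex-ey)/2**.5;print('corner b',d*f+em*g)
vis=im['color'][:,:,::-1].copy();vis[m]=(0,0,255);b=c-.0382*ex-.0582*ey
u=proj(im,np.append(b,.138)).astype(int);cv2.circle(vis,tuple(int(t) for t in u),3,(0,255,0),-1);cv2.imwrite('pics/v6.png',vis)
```

```text
X [0.5822 0.583  0.5849 0.7377 0.7389 0.7392] 0.1582
Y [-0.1795 -0.1789 -0.1776 -0.0319 -0.0308 -0.0302] 0.1506
D [0.3264 0.3282 0.3328 0.4792 0.4808 0.4812] 0.1574
E [0.4757 0.4774 0.4824 0.6271 0.6294 0.6297] 0.17
centre [ 0.53204287 -0.40563453] b [ 0.4708167  -0.43876815]
cut b: E mid 0.49021321737303675 0.5100599664559872 114
corner b [ 0.46100403 -0.38385216]
```

View pics/v6.png

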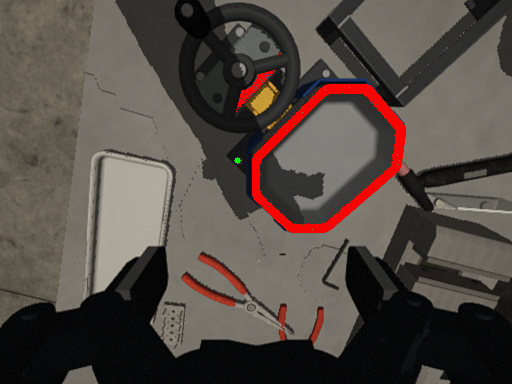

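The pan's mask is clean, but part of the wheel column at (260,85) got into the fit. Corner_b is the vertical cut on the left, at about (256,172). I'll refit without the column.

Run:
```python
from h import *
im=load('wrist6');P=cloud(im);x,y,z=P[...,0],P[...,1],P[...,2]
m=(im['depth']>0)&(abs(z-.138)<.005)&(np.hypot(x-.555,y+.418)<.11)
n,l,st,_=cv2.connectedComponentsWithStats(m.astype(np.uint8)); m=l==1+np.argmax(st[1:,4])
q=P[m];R=cv2.minAreaRect((q[:,:2]*1e4).astype(np.float32));print(R)
a=np.radians(R[2]-90);ex=np.array([np.cos(a),np.sin(a)]);ey=np.array([-ex[1],ex[0]])
c=np.array(R[0])/1e4;b=c-.0382*ex-.0582*ey
rel=q[:,:2]-c;X=rel@ex;Y=rel@ey
D=(X+Y)/2**.5; k=abs((X-Y)/2**.5-.0141)<.01
print('D side',np.percentile(D[k],[.5,99.5]))
print(c,b,q[:,2].mean(), proj(im,np.append(b,.138)), D.min(), 'exp', -(.0964/2**.5+.004))
for t in['side6','scene6']:
    j=load(t);print(t,proj(j,np.append(b,.138)))
    v=j['color'][:,:,::-1].copy();u=proj(j,np.append(b,.138));cv2.circle(v,(int(u[0]),int(u[1])),1,(0,0,255),-1);cv2.imwrite(f'pics/{t}v.png',cv2.resize(v[150:270,200:340],None,fx=4,fy=4,interpolation=cv2.INTER_NEAREST))
```

```text
((5530.4287109375, -4169.7685546875), (1506.3309326171875, 1097.953369140625), 61.63523864746094)
D side [-0.07117587  0.06933694]
[ 0.55304287 -0.41697686] [ 0.49177929 -0.45004124] 0.13729362033812734 [255.06289689 177.82122009] -0.07123828048745273 exp -0.07216509370638317
side6 [282.64694805 215.90621921]
scene6 [292.2189465  203.05028097]
```

View pics/side6v.png

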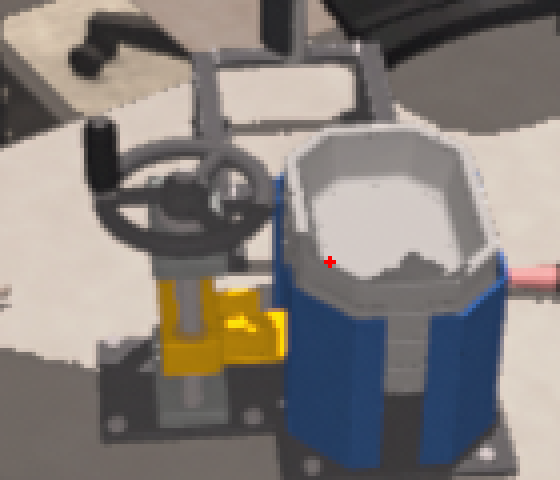

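View pics/scene6v.png

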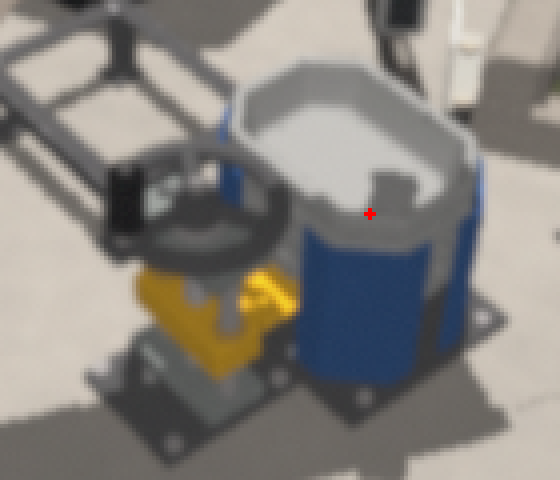

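Call:
{"fn": "carry_out", "kwargs": {
  "targets": [
    {"fingers": 8.54, "tx": -0.2, "ty": 0.2, "tz": -5, "roll": 0},
    {"fingers": 8.54, "tx": 0, "ty": 0, "tz": -5, "roll": 0},
    {"fingers": 5, "tx": 0, "ty": 0, "tz": -3, "roll": 0},
    {"fingers": 5, "tx": 0, "ty": 0, "tz": 0, "roll": 0},
    {"fingers": 5, "tx": 0, "ty": 0, "tz": 0, "roll": 0}
  ]
}}

```text
time: 6.55
position: [0.4902, -0.4489, 0.1776]
eef_rot: [-0.102, 0.7, 0.102, 0.7]
force: [0.1, 0.6, 0.3]
finger_gap: 0.0499
```

Run:
```python
from fit import *
s=sense(); print({k:s[k] for k in('time','position','force','moment','finger_gap')})
im=grab('wrist','wrist7');im=grab('side','side7')
cv2.imwrite('pics/side7c.png',cv2.resize(im['color'][110:260,180:380,::-1],None,fx=4,fy=4))
```

```text
{'time': 6.55, 'position': array([ 0.49016808, -0.44893633,  0.17762292]), 'force': array([0.11895808, 0.62180805, 0.33610539]), 'moment': array([-0.01978721, -0.05845139,  0.00510235]), 'finger_gap': 0.049862752696931266}
```

View pics/wrist7.png

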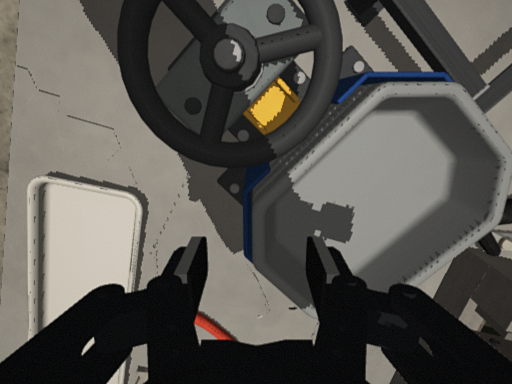

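View pics/side7c.png

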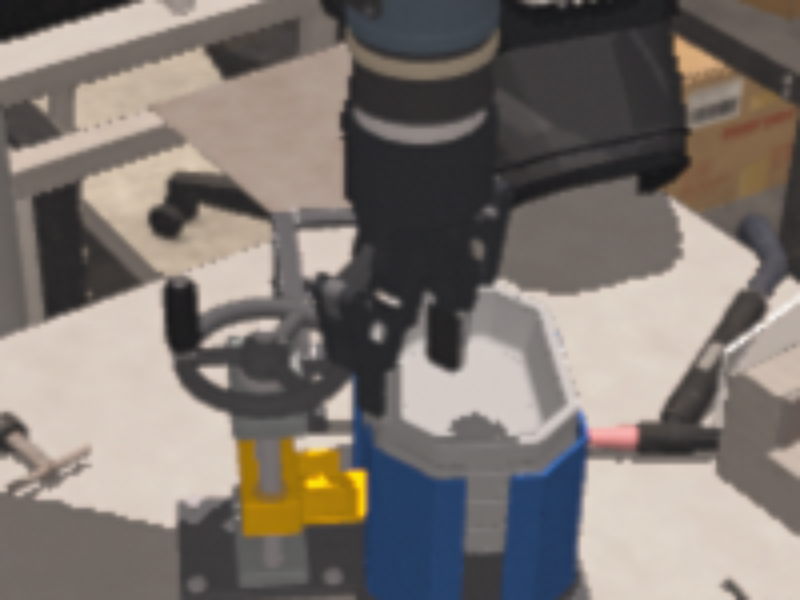

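Call:
{"fn": "carry_out", "kwargs": {
  "targets": [
    {"fingers": 5, "tx": 0.2, "ty": -0.1, "tz": -2, "roll": 0},
    {"fingers": 5, "tx": 0, "ty": 0, "tz": -1.4, "roll": 0},
    {"fingers": 3, "tx": 0, "ty": 0, "tz": 0, "roll": 0},
    {"fingers": 2, "tx": 0, "ty": 0, "tz": 0, "roll": 0},
    {"fingers": 2, "tx": 0, "ty": 0, "tz": 0, "roll": 0}
  ]
}}

```text
time: 7.15
position: [0.4932, -0.4513, 0.1435]
eef_rot: [-0.102, 0.699, 0.101, 0.7]
force: [0.2, 1.0, 0.2]
finger_gap: 0.0199
```

Run:
```python
from fit import *
s=sense(); print({k:s[k] for k in('time','position','force','moment','finger_gap')})
im=grab('wrist','wrist8');im=grab('side','side8')
cv2.imwrite('pics/side8c.png',cv2.resize(im['color'][110:260,180:380,::-1],None,fx=4,fy=4))
```

```text
{'time': 7.15, 'position': array([ 0.49319573, -0.45130639,  0.14351157]), 'force': array([0.24567315, 0.96995157, 0.15344006]), 'moment': array([-0.00220228,  0.04454846,  0.01534685]), 'finger_gap': 0.019882482552714277}
```

View pics/wrist8.png

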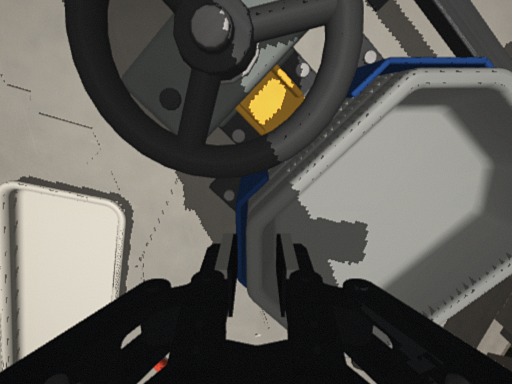

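View pics/side8c.png

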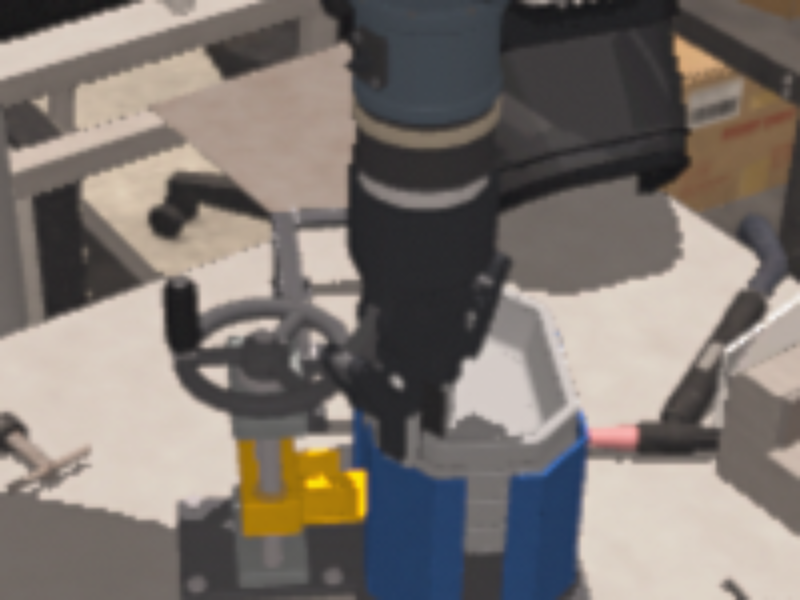

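The open jaws straddle corner_b's rim at 20 mm opening, with the rim around columns 248–265 between pads at 235 and 280, and nothing touching. Closing.

Call:
{"fn": "carry_out", "kwargs": {
  "targets": [
    {"fingers": 0.2, "tx": 0, "ty": 0, "tz": 0, "roll": 0},
    {"fingers": 0.2, "tx": 0, "ty": 0, "tz": 0, "roll": 0},
    {"fingers": 0.2, "tx": 0, "ty": 0, "tz": 0, "roll": 0}
  ]
}}

```text
time: 7.55
position: [0.4935, -0.4511, 0.1434]
eef_rot: [-0.102, 0.699, 0.101, 0.7]
force: [0.5, 0.3, 2.3]
finger_gap: 0.009
```

Call:
{"fn": "carry_out", "kwargs": {
  "targets": [
    {"fingers": 0.2, "tx": 0, "ty": 0, "tz": 0.3, "roll": 0},
    {"fingers": 0.2, "tx": 0, "ty": 0, "tz": 0.3, "roll": 0},
    {"fingers": 0.2, "tx": 0, "ty": 0, "tz": 0, "roll": 0}
  ]
}}

```text
time: 7.85
position: [0.4932, -0.4505, 0.1468]
eef_rot: [-0.101, 0.7, 0.102, 0.7]
force: [5.4, -1.8, -5.4]
finger_gap: 0.0095
```

```bash
cat > look.py <<'E'
import sys
from fit import *
t=sys.argv[1]
s=sense(); print({k:s[k].round(3) if hasattr(s[k],'round') else s[k] for k in('time','position','force','moment','finger_gap')})
im=grab('side','side'+t)
cv2.imwrite(f'pics/side{t}c.png',cv2.resize(im['color'][110:260,180:380,::-1],None,fx=4,fy=4))
def plane(im,name):
    P=cloud(im);x,y,z=P[...,0],P[...,1],P[...,2];c=im['color'].astype(int)
    a=np.radians(-28.3);ex=np.array([np.cos(a),np.sin(a)]);ey=np.array([-ex[1],ex[0]])
    d=P[...,:2]-np.array([.553,-.417]);X=d@ex;Y=d@ey
    m=(abs(X)<.026)&(abs(Y)<.05)&(z>.08)&(z<.2)&(c[...,0]>90)&(im['depth']>0)   # floor
    q=np.c_[X[m],Y[m],z[m]]
    if len(q)<60: print(name,'few');return
    w=np.ones(len(q),bool)
    for _ in range(8):
        co,*_r=np.linalg.lstsq(np.c_[q[w,:2],np.ones(w.sum())],q[w,2],rcond=None); r=q[:,2]-np.c_[q[:,:2],np.ones(len(q))]@co; w=abs(r)<max(.0025,1.5*np.median(abs(r)))
    print(name,'floor: slopes deg',np.degrees(co[:2]).round(1),'z0',co[2].round(4),w.sum(),len(q))
plane(im,'side')
im=grab('wrist','wrist'+t); plane(im,'wrist')
E
python3 look.py 9
```

```text
{'time': 7.85, 'position': array([ 0.493, -0.45 ,  0.147]), 'force': array([ 5.43 , -1.803, -5.4  ]), 'moment': array([-0.273, -1.13 , -0.152]), 'finger_gap': 0.00945602552887162}
side floor: slopes deg [-1.4 -0.9] z0 0.1071 284 302
wrist floor: slopes deg [-1.  -1.1] z0 0.1077 11699 11725
```

View pics/side9c.png

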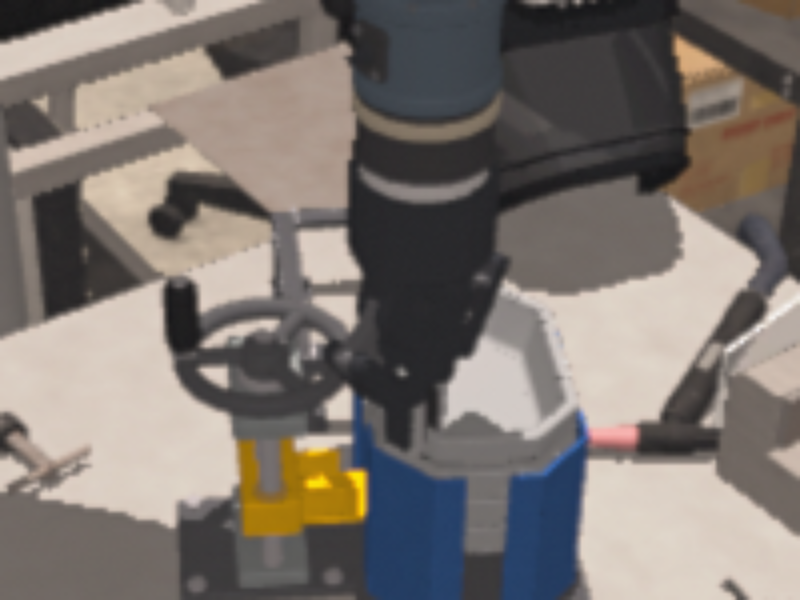

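It's tilting as hoped, about 1.5° for 3.4 mm of lift, with only 5 N down. I'll carry on in small steps.

Call:
{"fn": "carry_out", "kwargs": {
  "targets": [
    {"fingers": 0.2, "tx": 0, "ty": 0, "tz": 0.4, "roll": 0},
    {"fingers": 0.2, "tx": 0, "ty": 0, "tz": 0.4, "roll": 0},
    {"fingers": 0.2, "tx": 0, "ty": 0, "tz": 0, "roll": 0}
  ]
}}

```text
time: 8.25
position: [0.4929, -0.4505, 0.1565]
eef_rot: [-0.102, 0.7, 0.102, 0.7]
force: [3.6, 0.1, -2.1]
finger_gap: 0.0086
```

```bash
python3 look.py 10
```

```text
{'time': 8.25, 'position': array([ 0.493, -0.451,  0.156]), 'force': array([ 3.565,  0.096, -2.121]), 'moment': array([-0.012, -0.74 , -0.075]), 'finger_gap': 0.008642945875880142}
side floor: slopes deg [-3.2 -3.7] z0 0.1121 261 316
wrist floor: slopes deg [-3.3 -3.7] z0 0.1128 10872 10889
```

View pics/side10c.png

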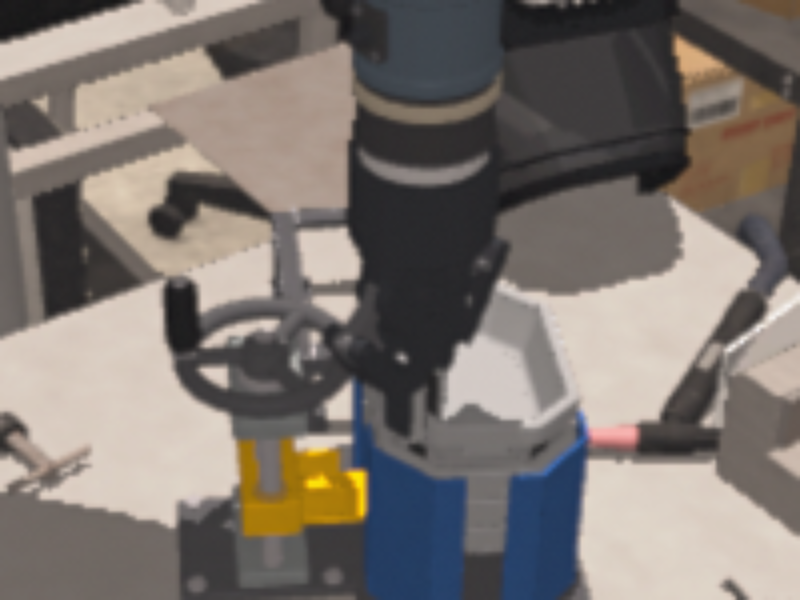

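Call:
{"fn": "carry_out", "kwargs": {
  "targets": [
    {"fingers": 0.2, "tx": 0, "ty": 0, "tz": 0.3, "roll": 0},
    {"fingers": 0.2, "tx": 0, "ty": 0, "tz": 0.3, "roll": 0},
    {"fingers": 0.2, "tx": 0, "ty": 0, "tz": 0, "roll": 0}
  ]
}}

```text
time: 8.65
position: [0.4919, -0.4512, 0.1628]
eef_rot: [-0.102, 0.7, 0.101, 0.699]
force: [-0.1, 0.1, -1.3]
finger_gap: 0.0084
```

```bash
python3 look.py 11
```

```text
{'time': 8.65, 'position': array([ 0.492, -0.451,  0.163]), 'force': array([-0.117,  0.146, -1.269]), 'moment': array([-0.042,  0.059,  0.01 ]), 'finger_gap': 0.008418091908516777}
side floor: slopes deg [-3.4 -4.5] z0 0.1177 265 360
wrist floor: slopes deg [-3.7 -4. ] z0 0.1182 10884 10903
```

View pics/side11c.png

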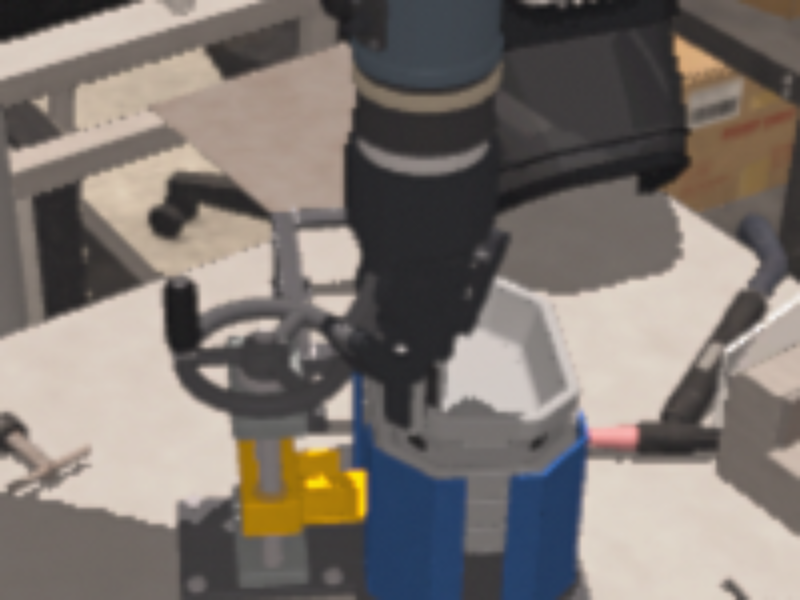

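The pan has come free: the wrist feels only its 1.2 N weight. The tilt reads about 5.5°, and the far corner let go before 6°, at roughly 6 mm of lift. The peel step has probably not been met. The pan is still over the nest, so I'll lower it, let the far corner cling again, and lift once more from the tilt it already has.

Call:
{"fn": "carry_out", "kwargs": {
  "targets": [
    {"fingers": 0.2, "tx": 0, "ty": 0, "tz": -0.3, "roll": 0},
    {"fingers": 0.2, "tx": 0, "ty": 0, "tz": -0.3, "roll": 0},
    {"fingers": 0.2, "tx": 0, "ty": 0, "tz": 0, "roll": 0}
  ]
}}

```text
time: 9.05
position: [0.4926, -0.4512, 0.1577]
eef_rot: [-0.102, 0.7, 0.101, 0.7]
force: [-0.4, 0.5, 4.5]
finger_gap: 0.0084
```

```bash
python3 look.py 12
```

```text
{'time': 9.05, 'position': array([ 0.493, -0.451,  0.158]), 'force': array([-0.363,  0.47 ,  4.465]), 'moment': array([0.083, 0.414, 0.002]), 'finger_gap': 0.0083842661041816}
side floor: slopes deg [-3.3 -4.5] z0 0.1127 262 320
wrist floor: slopes deg [-3.7 -3.9] z0 0.1135 10896 10914
```

Call:
{"fn": "carry_out", "kwargs": {
  "targets": [
    {"fingers": 0.2, "tx": 0, "ty": 0, "tz": -0.2, "roll": 0},
    {"fingers": 0.2, "tx": 0, "ty": 0, "tz": 0, "roll": 0}
  ]
}}

```text
time: 9.35
position: [0.4932, -0.4508, 0.1548]
eef_rot: [-0.102, 0.699, 0.102, 0.7]
force: [-0.2, 1.3, 4.2]
finger_gap: 0.0085
```

```bash
python3 look.py 13
```

```text
{'time': 9.35, 'position': array([ 0.493, -0.451,  0.155]), 'force': array([-0.198,  1.296,  4.244]), 'moment': array([0.184, 0.104, 0.054]), 'finger_gap': 0.00853491116894853}
side floor: slopes deg [-2.3 -3.4] z0 0.1109 269 321
wrist floor: slopes deg [-2.8 -3.5] z0 0.1117 11023 11041
```

Call:
{"fn": "carry_out", "kwargs": {
  "targets": [
    {"fingers": 0.2, "tx": 0, "ty": 0, "tz": 0.3, "roll": 0},
    {"fingers": 0.2, "tx": 0, "ty": 0, "tz": 0.2, "roll": 0},
    {"fingers": 0.2, "tx": 0, "ty": 0, "tz": 0, "roll": 0}
  ]
}}

```text
time: 9.75
position: [0.4927, -0.4504, 0.158]
eef_rot: [-0.101, 0.7, 0.103, 0.699]
force: [0.7, 0.8, -0.9]
finger_gap: 0.0084
```

```bash
python3 look.py 14
```

```text
{'time': 9.75, 'position': array([ 0.493, -0.45 ,  0.158]), 'force': array([ 0.726,  0.843, -0.906]), 'moment': array([ 0.075, -0.229, -0.014]), 'finger_gap': 0.008414210497526654}
side floor: slopes deg [-3.8 -4. ] z0 0.1134 279 347
wrist floor: slopes deg [-3.6 -3.8] z0 0.1141 10774 10794
```

Call:
{"fn": "carry_out", "kwargs": {
  "targets": [
    {"fingers": 0.2, "tx": 0, "ty": 0, "tz": 0.2, "roll": 0},
    {"fingers": 0.2, "tx": 0, "ty": 0, "tz": 0, "roll": 0}
  ]
}}

```text
time: 10.05
position: [0.4924, -0.451, 0.1611]
eef_rot: [-0.102, 0.7, 0.102, 0.699]
force: [0.7, -0.0, -0.7]
finger_gap: 0.0086
```

```bash
python3 look.py 15
```

```text
{'time': 10.05, 'position': array([ 0.492, -0.451,  0.161]), 'force': array([ 0.708, -0.04 , -0.722]), 'moment': array([-0.052,  0.078, -0.046]), 'finger_gap': 0.008634796362859638}
side floor: slopes deg [-3.5 -4.2] z0 0.116 272 346
wrist floor: slopes deg [-3.7 -4. ] z0 0.1169 10872 10890
```

View pics/wrist15.png

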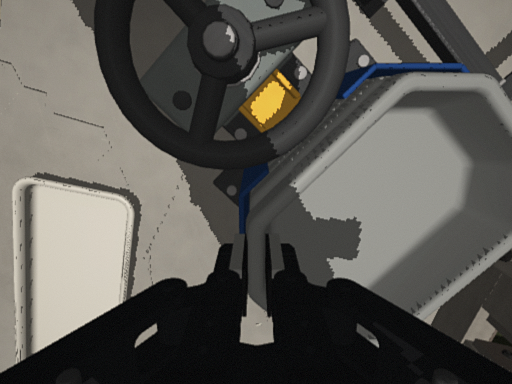

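It's free again at 5.45°. While it clung, the tool felt +3 to +5 N towards the pan's middle, so the pan wanted to swing inward as it tilted and I held it back. I'll repeat the lift with a shift towards corner_d.

Call:
{"fn": "carry_out", "kwargs": {
  "targets": [
    {"fingers": 0.2, "tx": 0, "ty": 0, "tz": -0.3, "roll": 0},
    {"fingers": 0.2, "tx": 0.15, "ty": 0.05, "tz": -0.2, "roll": 0},
    {"fingers": 0.2, "tx": 0.15, "ty": 0.05, "tz": 0, "roll": 0},
    {"fingers": 0.2, "tx": 0, "ty": 0, "tz": 0, "roll": 0}
  ]
}}

```text
time: 10.55
position: [0.4941, -0.4505, 0.156]
eef_rot: [-0.102, 0.701, 0.101, 0.698]
force: [-4.3, -1.3, 0.3]
finger_gap: 0.0087
```

```bash
python3 look.py 16
```

```text
{'time': 10.55, 'position': array([ 0.494, -0.45 ,  0.156]), 'force': array([-4.254, -1.277,  0.318]), 'moment': array([-0.411,  1.071, -0.042]), 'finger_gap': 0.008711488203040569}
side floor: slopes deg [-3.  -4.5] z0 0.1112 247 300
wrist floor: slopes deg [-3.6 -3.8] z0 0.1122 10727 10745
```

Call:
{"fn": "carry_out", "kwargs": {
  "targets": [
    {"fingers": 0.2, "tx": 0.25, "ty": 0.08, "tz": 0.1, "roll": 0},
    {"fingers": 0.2, "tx": 0.25, "ty": 0.08, "tz": 0.1, "roll": 0},
    {"fingers": 0.2, "tx": 0, "ty": 0, "tz": 0, "roll": 0}
  ]
}}

```text
time: 10.95
position: [0.4966, -0.4503, 0.1581]
eef_rot: [-0.102, 0.703, 0.1, 0.696]
force: [-9.6, -4.1, 0.2]
finger_gap: 0.0089
```

```bash
python3 look.py 17
```

```text
{'time': 10.95, 'position': array([ 0.497, -0.45 ,  0.158]), 'force': array([-9.642, -4.098,  0.217]), 'moment': array([-0.87 ,  2.37 ,  0.062]), 'finger_gap': 0.00889558969623256}
side floor: slopes deg [-3.3 -4.4] z0 0.1123 235 301
wrist floor: slopes deg [-4.2 -4.6] z0 0.1132 10338 10356
```

View pics/side17c.png

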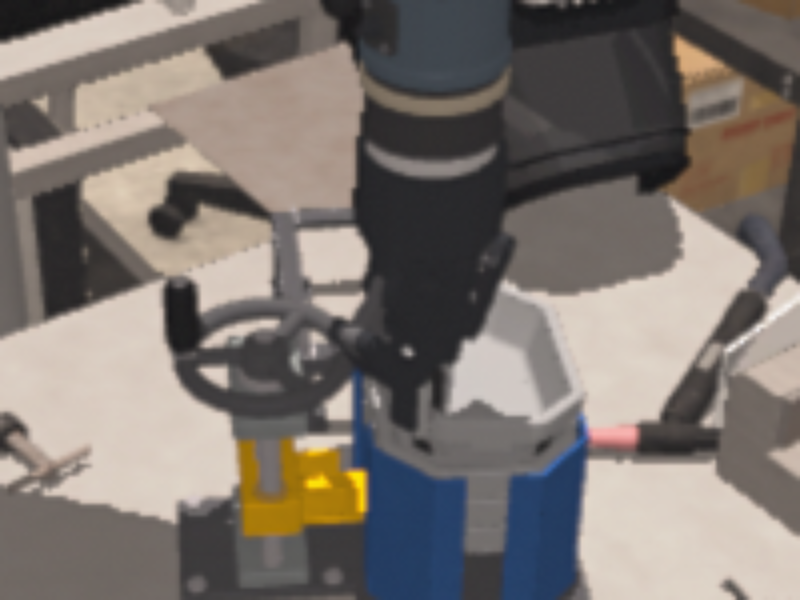

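The wrist camera now gives a tilt of 6.2° with the far corner down, and the lateral force is 10 N. A bit more, for margin.

Call:
{"fn": "carry_out", "kwargs": {
  "targets": [
    {"fingers": 0.2, "tx": 0.2, "ty": 0.06, "tz": 0.15, "roll": 0},
    {"fingers": 0.2, "tx": 0.2, "ty": 0.06, "tz": 0.15, "roll": 0},
    {"fingers": 0.2, "tx": 0, "ty": 0, "tz": 0, "roll": 0}
  ]
}}

```text
time: 11.35
position: [0.499, -0.4501, 0.161]
eef_rot: [-0.102, 0.705, 0.1, 0.695]
force: [-12.8, -5.1, 1.4]
finger_gap: 0.0085
```

```bash
python3 look.py 18
```

```text
{'time': 11.35, 'position': array([ 0.499, -0.45 ,  0.161]), 'force': array([-12.82 ,  -5.146,   1.422]), 'moment': array([-1.272,  3.135,  0.218]), 'finger_gap': 0.008492625629280772}
side floor: slopes deg [-5.9 -5.8] z0 0.114 198 294
wrist floor: slopes deg [-5.  -5.7] z0 0.1148 9807 9827
```

View pics/side18c.png

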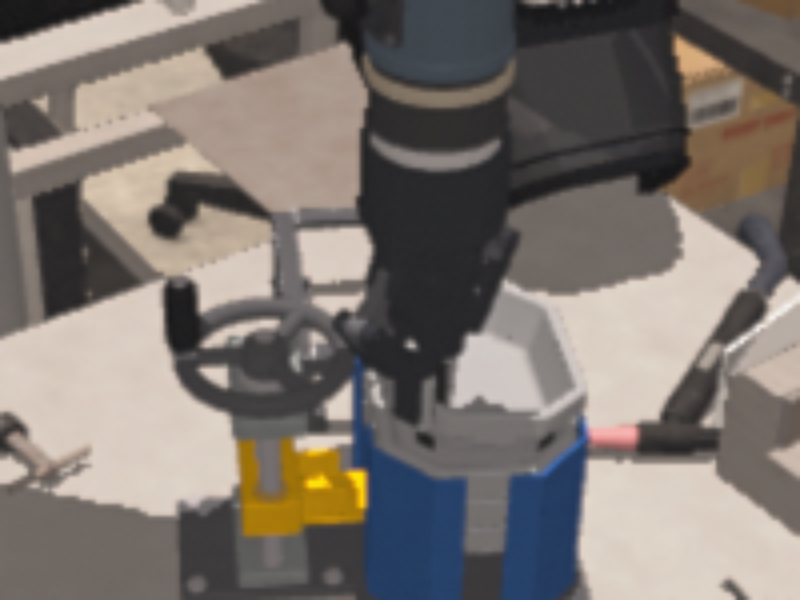

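The wrist reads 7.6° and the side about 8°, with corner_d down in the nest, so it is peeled. Next: ease the side push and lift off.

Call:
{"fn": "carry_out", "kwargs": {
  "targets": [
    {"fingers": 0.2, "tx": -0.3, "ty": -0.1, "tz": 0.2, "roll": 0},
    {"fingers": 0.2, "tx": -0.3, "ty": -0.1, "tz": 0.3, "roll": 0},
    {"fingers": 0.2, "tx": 0, "ty": 0, "tz": 0.2, "roll": 0},
    {"fingers": 0.2, "tx": 0, "ty": 0, "tz": 0, "roll": 0}
  ]
}}

```text
time: 11.85
position: [0.4978, -0.4499, 0.1685]
eef_rot: [-0.102, 0.701, 0.101, 0.699]
force: [-4.8, -2.8, 0.2]
finger_gap: 0.0086
```

```bash
python3 look.py 19
```

```text
{'time': 11.85, 'position': array([ 0.498, -0.45 ,  0.168]), 'force': array([-4.765, -2.794,  0.179]), 'moment': array([-0.673,  1.284, -0.022]), 'finger_gap': 0.00855883056810311}
side floor: slopes deg [ 5.7 26.5] z0 0.0962 212 357
wrist floor: slopes deg [-5.8 -6.1] z0 0.1209 9732 9742
```

View pics/side19c.png

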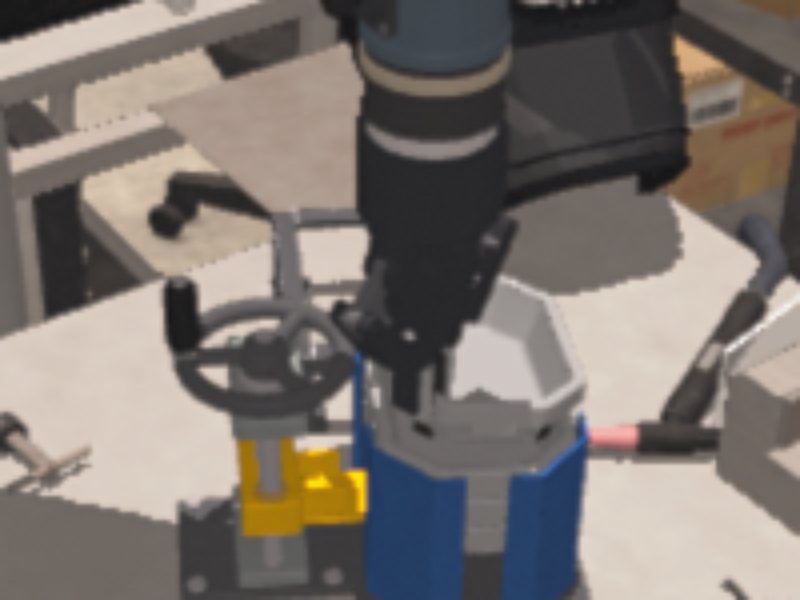

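The tilt is now 8.4°, too much to finish with. Setting the far corner back down brought it to about 5° before, so I'll do that with the side push removed, then lift straight.

Call:
{"fn": "carry_out", "kwargs": {
  "targets": [
    {"fingers": 0.2, "tx": -0.3, "ty": -0.05, "tz": 0, "roll": 0},
    {"fingers": 0.2, "tx": -0.3, "ty": -0.05, "tz": -0.4, "roll": 0},
    {"fingers": 0.2, "tx": 0, "ty": 0, "tz": -0.4, "roll": 0},
    {"fingers": 0.2, "tx": 0, "ty": 0, "tz": -0.3, "roll": 0},
    {"fingers": 0.2, "tx": 0, "ty": 0, "tz": 0, "roll": 0}
  ]
}}

```text
time: 12.45
position: [0.4936, -0.4505, 0.1572]
eef_rot: [-0.102, 0.699, 0.101, 0.7]
force: [0.7, -2.9, 0.6]
finger_gap: 0.0085
```

```bash
python3 look.py 20
```

```text
{'time': 12.45, 'position': array([ 0.494, -0.45 ,  0.157]), 'force': array([ 0.686, -2.872,  0.638]), 'moment': array([-0.526, -0.318, -0.216]), 'finger_gap': 0.008452382068656825}
side floor: slopes deg [-4.8 -3.8] z0 0.1114 260 315
wrist floor: slopes deg [-4.5 -4.2] z0 0.1123 10531 10554
```

Call:
{"fn": "carry_out", "kwargs": {
  "targets": [
    {"fingers": 0.2, "tx": 0, "ty": 0, "tz": -0.3, "roll": 0},
    {"fingers": 0.2, "tx": 0, "ty": 0, "tz": -0.2, "roll": 0},
    {"fingers": 0.2, "tx": 0, "ty": 0, "tz": 0, "roll": 0}
  ]
}}

```text
time: 12.85
position: [0.4935, -0.4507, 0.1551]
eef_rot: [-0.103, 0.699, 0.101, 0.701]
force: [-0.5, -2.6, 7.6]
finger_gap: 0.0088
```

```bash
python3 look.py 21
```

```text
{'time': 12.85, 'position': array([ 0.493, -0.451,  0.155]), 'force': array([-0.541, -2.578,  7.614]), 'moment': array([-0.235, -0.087, -0.25 ]), 'finger_gap': 0.008814295073942956}
side floor: slopes deg [-2.9 -4. ] z0 0.1106 273 321
wrist floor: slopes deg [-3.7 -3.3] z0 0.1113 10838 10856
```

Call:
{"fn": "carry_out", "kwargs": {
  "targets": [
    {"fingers": 0.2, "tx": 0, "ty": 0, "tz": 0.5, "roll": 0},
    {"fingers": 0.2, "tx": 0, "ty": 0, "tz": 0.5, "roll": 0},
    {"fingers": 0.2, "tx": 0, "ty": 0, "tz": 0.3, "roll": 0},
    {"fingers": 0.2, "tx": 0, "ty": 0, "tz": 0.2, "roll": 0},
    {"fingers": 0.2, "tx": 0, "ty": 0, "tz": 0, "roll": 0}
  ]
}}

```text
time: 13.45
position: [0.4923, -0.4493, 0.1666]
eef_rot: [-0.101, 0.7, 0.103, 0.699]
force: [-0.5, -1.0, -1.3]
finger_gap: 0.0086
```

```bash
python3 look.py 22
```

```text
{'time': 13.45, 'position': array([ 0.492, -0.449,  0.167]), 'force': array([-0.523, -0.975, -1.272]), 'moment': array([-0.217,  0.075, -0.048]), 'finger_gap': 0.008605330670018263}
side floor: slopes deg [-4.6 -5.8] z0 0.1187 250 366
wrist floor: slopes deg [-5.3 -5.4] z0 0.1194 10152 10168
```

View pics/side22c.png

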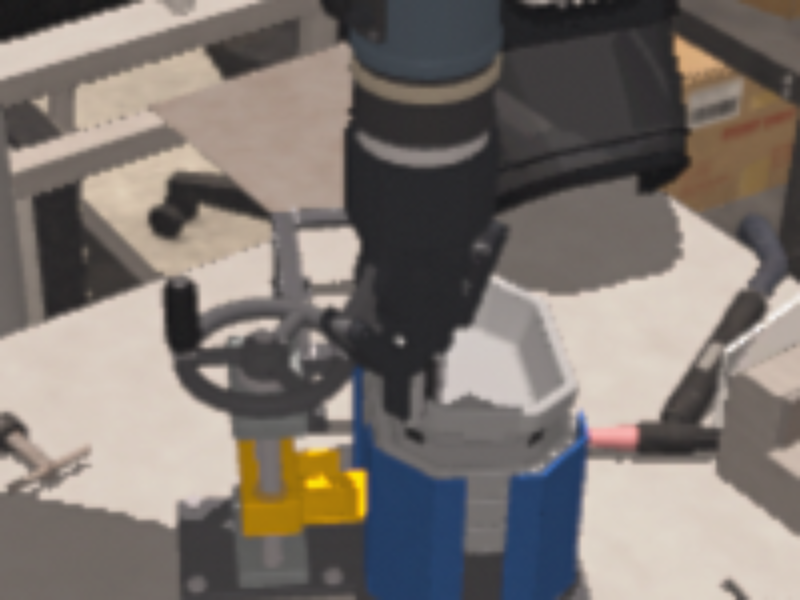

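It's free (1.3 N, its weight) with a tilt of 7.6°. I'll lift clear, check the second pan, and level it later against the stand's top.

Call:
{"fn": "carry_out", "kwargs": {
  "targets": [
    {"fingers": 0.2, "tx": 0, "ty": 0, "tz": 1, "roll": 0},
    {"fingers": 0.2, "tx": 0, "ty": 0, "tz": 1.5, "roll": 0},
    {"fingers": 0.2, "tx": 0, "ty": 0, "tz": 2, "roll": 0},
    {"fingers": 0.2, "tx": 0, "ty": 0, "tz": 1.5, "roll": 0},
    {"fingers": 0.2, "tx": 0, "ty": 0, "tz": 0, "roll": 0}
  ]
}}

```text
time: 14.05
position: [0.4936, -0.4505, 0.2309]
eef_rot: [-0.104, 0.699, 0.101, 0.701]
force: [0.7, -0.0, -1.0]
finger_gap: 0.0084
```

```bash
python3 look.py 23
python3 - <<'E'
from h import *
grab('scene','scene23')
E
```

```text
{'time': 14.05, 'position': array([ 0.494, -0.451,  0.231]), 'force': array([ 0.69 , -0.01 , -0.972]), 'moment': array([-0.053,  0.058,  0.012]), 'finger_gap': 0.008446409357166978}
side floor: slopes deg [ 0.1 -0.1] z0 0.0856 472 731
wrist floor: slopes deg [-5.1 -5.4] z0 0.1823 10233 10236
```

View pics/side23c.png

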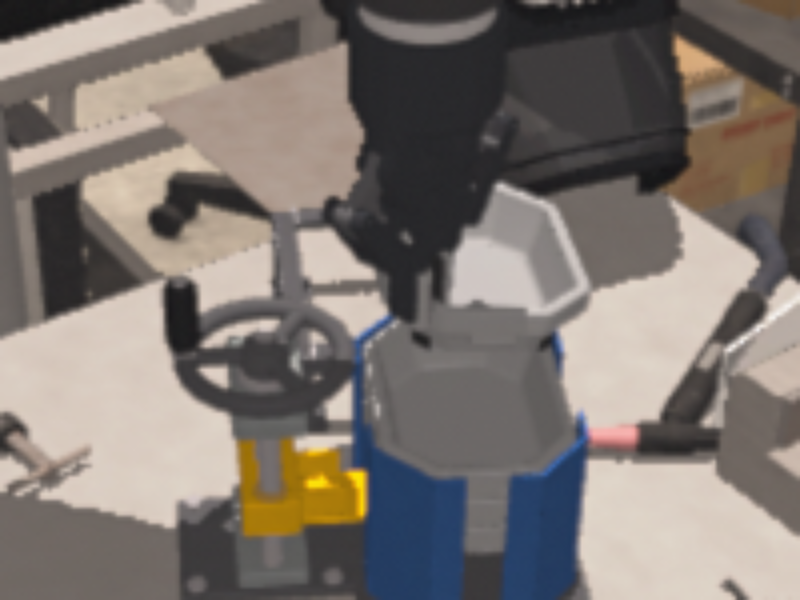

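View pics/wrist23.png

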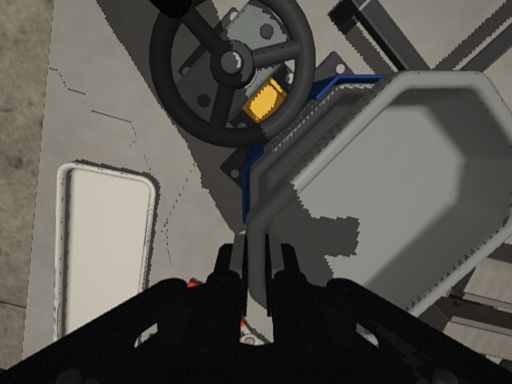

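The second pan is level, with its floor at 0.0856 as expected for still nested. The top pan is free and hangs at 7.4°. I'll carry it to the stand.

Call:
{"fn": "carry_out", "kwargs": {
  "targets": [
    {"fingers": 0.2, "tx": 0.5, "ty": 1, "tz": 1.5, "roll": 0},
    {"fingers": 0.2, "tx": 1, "ty": 3, "tz": 0, "roll": 0},
    {"fingers": 0.2, "tx": 1.2, "ty": 3.5, "tz": 0, "roll": 0},
    {"fingers": 0.2, "tx": 1.2, "ty": 3.5, "tz": 0, "roll": 0},
    {"fingers": 0.2, "tx": 1, "ty": 3, "tz": 0, "roll": 0}
  ]
}}

```text
time: 14.7
position: [0.5422, -0.3072, 0.2424]
eef_rot: [-0.102, 0.7, 0.103, 0.7]
force: [0.6, -0.6, -0.4]
finger_gap: 0.0082
```

Call:
{"fn": "carry_out", "kwargs": {
  "targets": [
    {"fingers": 0.2, "tx": 0.9, "ty": 2.7, "tz": 0, "roll": 0},
    {"fingers": 0.2, "tx": 0.6, "ty": 1.8, "tz": 0, "roll": 0},
    {"fingers": 0.2, "tx": 0, "ty": 0, "tz": 0, "roll": 0},
    {"fingers": 0.2, "tx": 0, "ty": 0, "tz": 0, "roll": 0}
  ]
}}

```text
time: 15.1
position: [0.5568, -0.2648, 0.2422]
eef_rot: [-0.102, 0.7, 0.102, 0.699]
force: [0.2, 0.3, -1.0]
finger_gap: 0.0085
```

```bash
cat > hold.py <<'E'
import sys
from fit import *
t=sys.argv[1]
s=sense(); print({k:s[k].round(4) if hasattr(s[k],'round') else s[k] for k in('time','position','force','moment','finger_gap')})
S=np.array([.619,-.2325])
def pan(im,name,n0=None):
    P=cloud(im);c=im['color'].astype(int);z=P[...,2];dep=im['depth']>0
    tcp=s['position']
    a=np.radians(-28.4);ex=np.array([np.cos(a),np.sin(a)]);ey=np.array([-ex[1],ex[0]])
    cen=tcp[:2]+.0382*ex+.0582*ey
    d=P[...,:2]-cen;X=d@ex;Y=d@ey
    m=dep&(abs(X)<.026)&(abs(Y)<.05)&(abs(z-(tcp[2]-.048))<.02)&(c[...,0]>70)
    q=P[m]
    if len(q)<60: print(name,'few',len(q)); return
    w=np.ones(len(q),bool)
    for _ in range(8):
        A=np.c_[X[m],Y[m],np.ones(len(q))];co=np.linalg.lstsq(A[w],q[w,2],rcond=None)[0];r=q[:,2]-A@co;w=abs(r)<max(.0025,1.5*np.median(abs(r)))
    sl=co[:2];print(name,'slopes',np.degrees(sl).round(1),'tilt',np.degrees(np.hypot(*sl)).round(2),'z0',co[2].round(4),w.sum())
    # rim: height above floor plane ~33mm
    hgt=z-(co[0]*X+co[1]*Y+co[2])
    m=dep&(abs(hgt-.033)<.004)&(abs(X)<.07)&(abs(Y)<.09)&(c.sum(-1)>200)
    n,l,st,_=cv2.connectedComponentsWithStats(m.astype(np.uint8));m=l==1+np.argmax(st[1:,4])
    q=P[m];R=cv2.minAreaRect((q[:,:2]*1e4).astype(np.float32))
    print(name,'rim rect',np.round(np.array(R[0])/1e4,4),np.round(np.array(R[1])/1e4,4),round(R[2],2),len(q))
    return
for n in('wrist','side','scene'):
    im=grab(n,n+t); pan(im,n)
E
python3 hold.py 24
```

```text
{'time': 15.1, 'position': array([ 0.5568, -0.2648,  0.2422]), 'force': array([ 0.1718,  0.2699, -1.043 ]), 'moment': array([-0.0942,  0.0981, -0.0458]), 'finger_gap': 0.008499719498843797}
wrist slopes [-5.2 -5.5] tilt 7.54 z0 0.1951 10693
wrist rim rect [ 0.5917 -0.211 ] [0.1475 0.0627] 48.98 6438
side slopes [-5.6 -5.5] tilt 7.8 z0 0.1942 128
side rim rect [ 0.6311 -0.2566] [0.1576 0.0793] 40.9 185
scene slopes [-5.3 -5.6] tilt 7.71 z0 0.1935 64
scene rim rect [ 0.6192 -0.2786] [0.1383 0.0539] 20.32 137
```

View pics/wrist24.png

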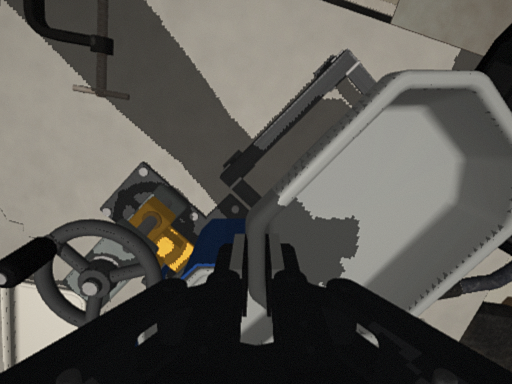

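View pics/scene24.png

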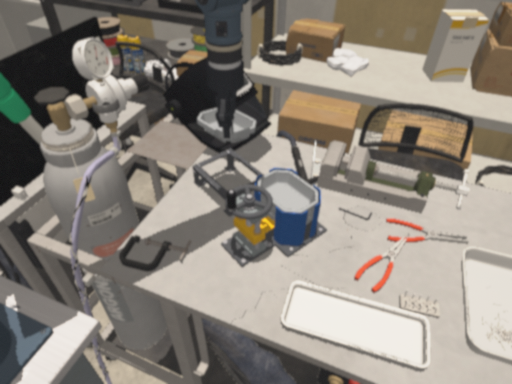

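View pics/side24.png

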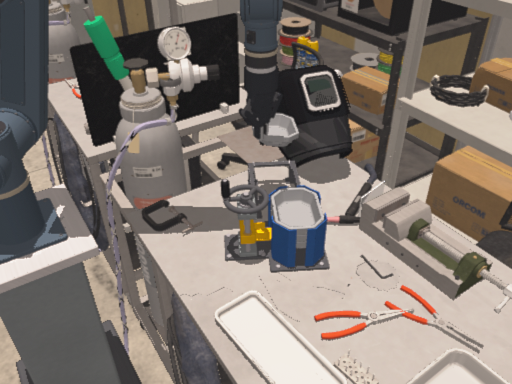

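The pan hangs over the stand at a tilt of 7.6°, too close to the 8° limit. I'll level it by pressing its low corner_d end on the stand's far corner, after checking for obstacles beyond it.

Run:
```python
from h import *
for t in('side1','scene1'):
    P=cloud(load(t)).reshape(-1,3)
    for (lo,hi) in((.03,.1),(.1,.2),(.2,.3)):
        k=(P[:,2]>lo)&(P[:,2]<hi)&(P[:,0]>.5)&(P[:,0]<.9)&(P[:,1]>-.33)&(P[:,1]<0)
        q=P[k]; d=np.hypot(q[:,0]-.619,q[:,1]+.2325); q=q[d>.115]; d=d[d>.115]
        if len(q): i=np.argsort(d)[:3]; print(t,lo,len(q),q[i].round(3).tolist(),d[i].round(3))
```

```text
side1 0.03 1069 [[0.74, -0.212, 0.058], [0.741, -0.215, 0.059], [0.739, -0.201, 0.046]] [0.123 0.123 0.124]
side1 0.1 3380 [[0.74, -0.194, 0.111], [0.74, -0.194, 0.114], [0.74, -0.19, 0.103]] [0.127 0.127 0.128]
side1 0.2 2207 [[0.771, -0.164, 0.2], [0.778, -0.173, 0.205], [0.773, -0.161, 0.201]] [0.167 0.169 0.17 ]
scene1 0.03 1108 [[0.736, -0.204, 0.089], [0.736, -0.197, 0.08], [0.74, -0.212, 0.092]] [0.12  0.122 0.122]
scene1 0.1 2475 [[0.735, -0.182, 0.101], [0.74, -0.193, 0.104], [0.737, -0.184, 0.107]] [0.126 0.127 0.128]
scene1 0.2 2096 [[0.766, -0.162, 0.202], [0.763, -0.145, 0.2], [0.761, -0.142, 0.2]] [0.163 0.168 0.168]
```

Call:
{"fn": "carry_out", "kwargs": {
  "targets": [
    {"fingers": 0.2, "tx": 1.2, "ty": 0.4, "tz": -3, "roll": 0},
    {"fingers": 0.2, "tx": 1.2, "ty": 0.3, "tz": -3, "roll": 0},
    {"fingers": 0.2, "tx": 0, "ty": 0, "tz": -3, "roll": 0},
    {"fingers": 0.2, "tx": 0, "ty": 0, "tz": -2.5, "roll": 0},
    {"fingers": 0.2, "tx": 0, "ty": 0, "tz": 0, "roll": 0}
  ]
}}

```text
time: 15.75
position: [0.5774, -0.2574, 0.1214]
eef_rot: [-0.099, 0.703, 0.104, 0.697]
force: [-0.3, 0.9, -2.1]
finger_gap: 0.0086
```

```bash
python3 hold.py 25
python3 - <<'E'
from h import *
im=load('side25');cv2.imwrite('pics/side25c.png',cv2.resize(im['color'][90:240,200:400,::-1],None,fx=4,fy=4))
im=load('scene25');cv2.imwrite('pics/scene25c.png',cv2.resize(im['color'][90:240,150:350,::-1],None,fx=4,fy=4))
E
```

```text
{'time': 15.75, 'position': array([ 0.5774, -0.2574,  0.1214]), 'force': array([-0.2717,  0.8807, -2.078 ]), 'moment': array([-0.0442,  0.1633,  0.0149]), 'finger_gap': 0.008569460739419466}
wrist slopes [-5.9 -5.5] tilt 8.1 z0 0.0736 12481
wrist rim rect [ 0.6118 -0.2047] [0.1483 0.063 ] 49.43 6956
side slopes [-5.5 -5.7] tilt 7.95 z0 0.0762 147
side rim rect [ 0.6545 -0.2497] [0.1594 0.0765] 38.74 158
scene slopes [-5.7 -5.5] tilt 7.97 z0 0.0783 75
scene rim rect [ 0.641  -0.2724] [0.136  0.0521] 19.26 124
```

View pics/side25c.png

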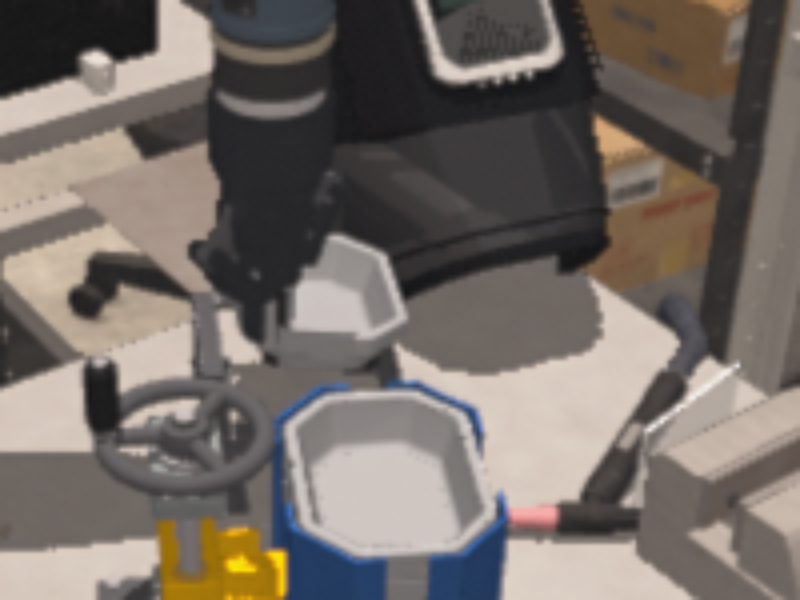

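View pics/scene25c.png

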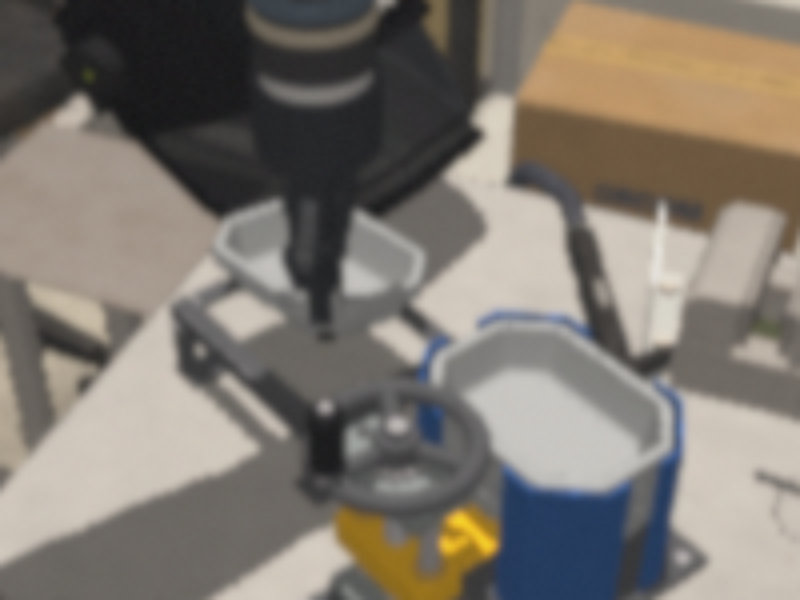

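Call:
{"fn": "carry_out", "kwargs": {
  "targets": [
    {"fingers": 0.2, "tx": 0, "ty": 0, "tz": 0, "roll": 0},
    {"fingers": 0.2, "tx": 0, "ty": 0, "tz": -0.5, "roll": 0},
    {"fingers": 0.2, "tx": 0, "ty": 0, "tz": -0.4, "roll": 0},
    {"fingers": 0.2, "tx": 0, "ty": 0, "tz": 0, "roll": 0}
  ]
}}

```text
time: 16.3
position: [0.5806, -0.2579, 0.1177]
eef_rot: [-0.102, 0.7, 0.102, 0.7]
force: [0.6, -0.4, -0.7]
finger_gap: 0.0084
```

```bash
python3 hold.py 26
```

```text
{'time': 16.3, 'position': array([ 0.5806, -0.2579,  0.1177]), 'force': array([ 0.6181, -0.3572, -0.6792]), 'moment': array([-0.0304,  0.0257, -0.0423]), 'finger_gap': 0.008411520229575831}
wrist slopes [-5.  -5.1] tilt 7.14 z0 0.0711 12802
wrist rim rect [ 0.6145 -0.2055] [0.1486 0.0602] 51.35 6873
side slopes [-4.9 -5.5] tilt 7.34 z0 0.0704 159
side rim rect [ 0.6555 -0.2511] [0.162  0.0761] 38.56 159
scene slopes [-5.5 -5.5] tilt 7.76 z0 0.0699 82
scene rim rect [ 0.6436 -0.2711] [0.1381 0.0523] 19.49 118
```

Contact is starting (the tilt has dropped to 7.1°). I'll press further.

Call:
{"fn": "carry_out", "kwargs": {
  "targets": [
    {"fingers": 0.2, "tx": 0, "ty": 0, "tz": -0.4, "roll": 0},
    {"fingers": 0.2, "tx": 0, "ty": 0, "tz": -0.4, "roll": 0},
    {"fingers": 0.2, "tx": 0, "ty": 0, "tz": 0, "roll": 0}
  ]
}}

```text
time: 16.75
position: [0.5808, -0.2581, 0.1101]
eef_rot: [-0.102, 0.7, 0.102, 0.7]
force: [-1.6, -1.1, 2.0]
finger_gap: 0.0084
```

```bash
python3 hold.py 27
```

```text
{'time': 16.75, 'position': array([ 0.5808, -0.2581,  0.1101]), 'force': array([-1.5531, -1.0525,  2.023 ]), 'moment': array([ 0.0383, -0.1158, -0.0566]), 'finger_gap': 0.008449911618836905}
wrist slopes [-3.2 -2.5] tilt 4.0 z0 0.0676 13574
wrist rim rect [ 0.6123 -0.2069] [0.1485 0.0518] 55.74 6827
side slopes [-2.8 -3.1] tilt 4.23 z0 0.0671 178
side rim rect [ 0.6579 -0.2517] [0.1608 0.0763] 38.22 156
scene slopes [-2.9 -2.7] tilt 3.95 z0 0.0666 110
scene rim rect [ 0.6173 -0.1892] [0.149  0.0497] 32.67 125
```

Call:
{"fn": "carry_out", "kwargs": {
  "targets": [
    {"fingers": 0.2, "tx": 0, "ty": 0, "tz": -0.4, "roll": 0},
    {"fingers": 0.2, "tx": 0, "ty": 0, "tz": -0.4, "roll": 0},
    {"fingers": 0.2, "tx": 0, "ty": 0, "tz": 0, "roll": 0}
  ]
}}

```text
time: 17.2
position: [0.5811, -0.2583, 0.1031]
eef_rot: [-0.102, 0.699, 0.102, 0.7]
force: [-3.5, -0.6, 7.3]
finger_gap: 0.0084
```

```bash
python3 hold.py 28
```

```text
{'time': 17.2, 'position': array([ 0.5811, -0.2583,  0.1031]), 'force': array([-3.5451, -0.5727,  7.2716]), 'moment': array([0.1697, 0.0053, 0.0936]), 'finger_gap': 0.008389107734996844}
wrist slopes [-0.7 -0.1] tilt 0.7 z0 0.0645 14388
wrist rim rect [ 0.6108 -0.2076] [0.1483 0.0439] 60.06 6701
side slopes [-0.9 -0.1] tilt 0.94 z0 0.0638 195
side rim rect [ 0.656  -0.2536] [0.1584 0.0753] 36.73 185
scene slopes [-1.2 -0.2] tilt 1.23 z0 0.0634 123
scene rim rect [ 0.6431 -0.2722] [0.1382 0.0518] 18.09 134
```

It's now level, about 1° in all three views. Raising it and moving back to the centre.

Call:
{"fn": "carry_out", "kwargs": {
  "targets": [
    {"fingers": 0.2, "tx": 0, "ty": 0, "tz": 1, "roll": 0},
    {"fingers": 0.2, "tx": 0, "ty": 0, "tz": 2.5, "roll": 0},
    {"fingers": 0.2, "tx": -1.2, "ty": -0.4, "tz": 1.5, "roll": 0},
    {"fingers": 0.2, "tx": -1.1, "ty": -0.3, "tz": 0.5, "roll": 0},
    {"fingers": 0.2, "tx": 0, "ty": 0, "tz": 0, "roll": 0}
  ]
}}

```text
time: 17.85
position: [0.5564, -0.2659, 0.158]
eef_rot: [-0.102, 0.7, 0.101, 0.7]
force: [-0.2, 0.2, -2.1]
finger_gap: 0.0083
```

```bash
python3 hold.py 29
python3 - <<'E'
from h import *
s=sense()
im=load('wrist29');P=cloud(im);z=P[...,2];dep=im['depth']>0
for t in('wrist29','side29','scene29'):
    im=load(t);P=cloud(im);z=P[...,2];m=(im['depth']>0)&(abs(z-.146)<.006)&(np.hypot(P[...,0]-.62,P[...,1]+.23)<.1)&(im['color'].sum(-1)>230)
    q=P[m]; print(t,len(q),np.median(q[:,2]) if len(q) else '')
    a=np.radians(-28.4);ex=np.array([np.cos(a),np.sin(a)]);ey=np.array([-ex[1],ex[0]])
    d=q[:,:2]-np.array([.619,-.2325]);X=d@ex;Y=d@ey
    print(' X',np.percentile(X,[.5,99.5]).round(4),'Y',np.percentile(Y,[.5,99.5]).round(4))
    # left long side yaw: points with |Y|<.035
    for sgn in(-1,1):
        k=(abs(Y)<.035)&(sgn*X>.035)
        if k.sum()>30:
            # outer boundary: per Y-bin extreme
            b=np.arange(-.035,.036,.007);pts=[]
            for i in range(len(b)-1):
                kk=k&(Y>=b[i])&(Y<b[i+1])
                if kk.sum()>3: pts.append((( b[i]+b[i+1])/2,sgn*np.percentile(sgn*X[kk],95)))
            pts=np.array(pts)
            if len(pts)>4: f=np.polyfit(pts[:,0],pts[:,1],1);print('  side',sgn,'X0',f[1].round(4),'yaw off deg',np.degrees(-f[0]).round(2))
    vis=im['color'][:,:,::-1].copy();vis[m]=(0,0,255);cv2.imwrite(f'pics/v{t}.png',vis)
E
```

```text
{'time': 17.85, 'position': array([ 0.5564, -0.2659,  0.158 ]), 'force': array([-0.2494,  0.1711, -2.1059]), 'moment': array([-0.048 ,  0.1135, -0.0022]), 'finger_gap': 0.008326124987381812}
wrist slopes [-3.8 -3.7] tilt 5.32 z0 0.1133 13244
wrist rim rect [ 0.5892 -0.2141] [0.1482 0.0566] 52.96 6858
side slopes [-4.3 -3.9] tilt 5.75 z0 0.1116 176
side rim rect [ 0.6333 -0.2565] [0.1662 0.0791] 39.27 175
scene slopes [-4.7 -4.2] tilt 6.33 z0 0.1102 92
scene rim rect [ 0.6173 -0.2801] [0.1318 0.0524] 18.43 133
wrist29 6635 0.14467673837900583
 X [-0.0571  0.0513] Y [-0.0515  0.0729]
  side -1 X0 -0.0567 yaw off deg 0.43
  side 1 X0 0.0508 yaw off deg 0.73
side29 196 0.14426587143216446
 X [-0.0564  0.0524] Y [-0.0807  0.0465]
scene29 277 0.14415750241380454
 X [-0.0592  0.0494] Y [-0.078   0.0668]
  side -1 X0 -0.0584 yaw off deg -0.74
```

View pics/vwrist29.png

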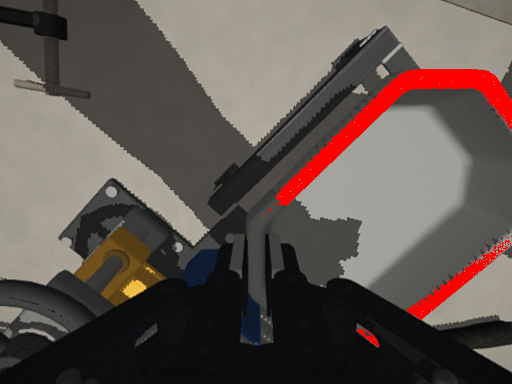

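View pics/vscene29.png

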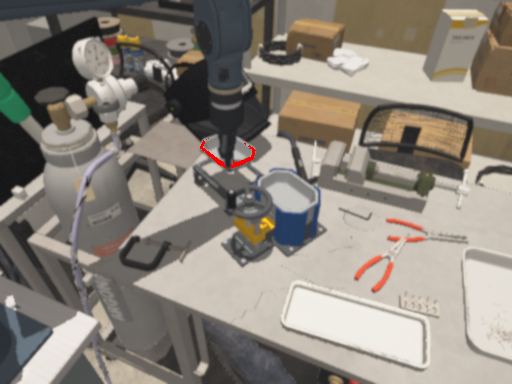

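View pics/side29.png

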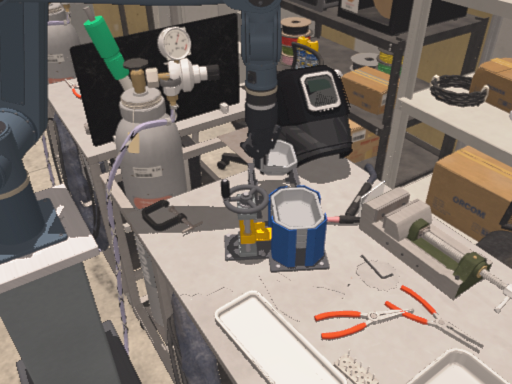

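Centred within about 4 mm and yaw within 1°. The pan has sagged back to about 5.5° while being raised. I'll nudge the centre and wait, to see whether it stays there.

Call:
{"fn": "carry_out", "kwargs": {
  "targets": [
    {"fingers": 0.2, "tx": 0.3, "ty": 0, "tz": 0, "roll": 0},
    {"fingers": 0.2, "tx": 0, "ty": 0, "tz": 0, "roll": 0},
    {"fingers": 0.2, "tx": 0, "ty": 0, "tz": 0, "roll": 0},
    {"fingers": 0.2, "tx": 0, "ty": 0, "tz": 0, "roll": 0},
    {"fingers": 0.2, "tx": 0, "ty": 0, "tz": 0, "roll": 0}
  ]
}}

```text
time: 18.5
position: [0.5609, -0.2649, 0.157]
eef_rot: [-0.102, 0.7, 0.102, 0.7]
force: [-0.1, 0.1, -2.6]
finger_gap: 0.0088
```

```bash
python3 hold.py 30
```

```text
{'time': 18.5, 'position': array([ 0.5609, -0.2649,  0.157 ]), 'force': array([-0.1154,  0.1141, -2.5937]), 'moment': array([-0.0447,  0.1197, -0.023 ]), 'finger_gap': 0.008824911980347926}
wrist slopes [-3.8 -3.7] tilt 5.31 z0 0.1124 13149
wrist rim rect [ 0.5935 -0.2131] [0.1484 0.0566] 53.05 6874
side slopes [-3.6 -3.8] tilt 5.21 z0 0.1118 166
side rim rect [ 0.6355 -0.258 ] [0.1565 0.0791] 39.01 181
scene slopes [-3.6 -3.7] tilt 5.19 z0 0.1112 89
scene rim rect [ 0.6201 -0.2793] [0.1441 0.0531] 18.99 139
```

Call:
{"fn": "carry_out", "kwargs": {
  "targets": [
    {"fingers": 0.2, "tx": 0, "ty": 0, "tz": 0, "roll": 0},
    {"fingers": 0.2, "tx": 0, "ty": 0, "tz": 0, "roll": 0},
    {"fingers": 0.2, "tx": 0, "ty": 0, "tz": 0, "roll": 0},
    {"fingers": 0.2, "tx": 0, "ty": 0, "tz": 0, "roll": 0},
    {"fingers": 0.2, "tx": 0, "ty": 0, "tz": 0, "roll": 0}
  ]
}}

```text
time: 19.15
position: [0.5608, -0.265, 0.1571]
eef_rot: [-0.102, 0.7, 0.102, 0.7]
force: [-0.3, -0.4, -1.7]
finger_gap: 0.0085
```

```bash
python3 hold.py 31
```

```text
{'time': 19.15, 'position': array([ 0.5608, -0.265 ,  0.1571]), 'force': array([-0.2697, -0.448 , -1.6951]), 'moment': array([-0.0592,  0.0759, -0.0262]), 'finger_gap': 0.008460876325358765}
wrist slopes [-3.8 -3.7] tilt 5.35 z0 0.1125 13183
wrist rim rect [ 0.5938 -0.213 ] [0.1481 0.0572] 52.59 6839
side slopes [-3.8 -4.7] tilt 6.03 z0 0.1119 169
side rim rect [ 0.6352 -0.2582] [0.1566 0.0769] 39.64 164
scene slopes [-5.  -4.4] tilt 6.64 z0 0.1113 93
scene rim rect [ 0.6201 -0.2793] [0.1398 0.0533] 18.74 130
```

The wrist view holds steady at 5.3° (limit 8°). Last check of the crank, second pan, clamp and centring.

Run:
```python
from fit import *
im=load('side31');P=cloud(im);c=im['color'].astype(int);x,y,z=P[...,0],P[...,1],P[...,2]
run('side31',rim=.117,knob0=(.411,-.345))
a=np.radians(-28.3);ex=np.array([np.cos(a),np.sin(a)]);ey=np.array([-ex[1],ex[0]])
for t in('side31','scene31'):
    P=cloud(load(t));z=P[...,2];d=P[...,:2]-np.array([.553,-.417]);X=d@ex;Y=d@ey
    m=(abs(X)<.025)&(abs(Y)<.045)&(z>.07)&(z<.11);A=np.c_[X[m],Y[m],np.ones(m.sum())];co=np.linalg.lstsq(A,z[m],rcond=None)[0];print(t,'second floor',np.degrees(co[:2]).round(2),co[2].round(4),m.sum())
    im=load(t);q=P[(im['depth']>0)&(abs(z-.144)<.006)&(np.hypot(P[...,0]-.62,P[...,1]+.23)<.1)&(im['color'].sum(-1)>230)]
im=load('wrist31');P=cloud(im);z=P[...,2];m=(im['depth']>0)&(abs(z-.144)<.008)&(np.hypot(P[...,0]-.62,P[...,1]+.23)<.1)&(im['color'].sum(-1)>230)
d=P[m][:,:2]-np.array([.619,-.2325]);print('X',np.percentile(d@ex,[.5,99.5]),'Y',np.percentile(d@ey,[.5,99.5]))
for t in('scene0','scene31'):
    P=cloud(load(t));k=(P[...,2]>.008)&(P[...,2]<.04)&(P[...,0]>.25)&(P[...,0]<.42)&(P[...,1]>-.25)&(P[...,1]<-.09);print(t,'clamp',k.sum(),np.median(P[k],0).round(3))
```

```text
side31 knob 48 [ 0.4108 -0.3453  0.1975] ext [0.017 0.019 0.008]
side31 wheel 539 [ 0.4495 -0.3686  0.0449] z 0.1522
side31 pan 566 [ 0.554 -0.419] [0.1591 0.1128] 61.98835754394531 z 0.1165
side31 stand 139 [ 0.5817 -0.1823] [0.1091 0.0196] 58.921756744384766 z 0.0612
side31 second floor [-0.18  0.1 ] 0.0854 462
scene31 second floor [-0.07  0.08] 0.0849 481
X [-0.0537215   0.05480829] Y [-0.04872784  0.0757588 ]
scene0 clamp 760 [ 0.33  -0.173  0.016]
scene31 clamp 761 [ 0.33  -0.174  0.016]
```

```bash
python3 -c "
from bench import *
print(job_done()); s=sense(); print(s['time'],s['position'],s['finger_gap'])"
```

```text
the job is handed in; nothing more can be done
None
the job is handed in; nothing more can be done
```

I wound the handwheel one full turn, peeled the top pan off by corner_b, and carried it to the stand. The job was handed in at about 19 s of the 61 s, with the pan held over the opening.

**Peel:** It took several tries. The first lift came free at about 5.5°, short of the required 6°. I lowered the pan back into the nest and lifted again while pushing towards corner_d. That reached 7.6° (wrist view; side view about 8°) with corner_d still down in the nest. I then lifted it clear.

**Levelling:** The pan hung at 7.6°, too close to the 8° limit, so I pressed its low end on the stand's edge. That brought it to about 1°, but it sagged again when raised.

**Last checks:**

| Item | Reading | Limit |
|---|---|---|
| Pan tilt | 5.3° steady in the wrist view; noisier side and scene fits gave 6.0–6.6° | 8° |
| Centring over the stand | within about 2 mm | 25 mm |
| Squareness | within about 1°, measured just before the last 3 mm nudge | 10° |
| Underside above the stand top | about 50 mm | 10–120 mm |
| Second pan | level, floor at 0.085 m, still nested | – |
| Handwheel knob | back at its starting place, so one full turn | over 6.0 rad |
| C-clamp | not moved | 30 mm |

The pan is not truly level, only inside the limit. The views disagreed by about 1° on its tilt, and by 3 to 6 mm on positions along y; in both cases I relied mainly on the wrist view.

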